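Finish the bar-stock pyramid

TASK

Finish the colour-sorted pyramid of round bars in the stacking cradle. Take the loose blue bar out of the length gauge, lay it in the empty V-rest to change your grip from its sides to its two ends, and saddle it into the empty gap beside the other blue bar; then saddle the orange bar on top of the two blue ones. Lower the bars gently with their ends about flush, leave the rest of the stack seated and do not disturb the bottles and the beaker.

Things in the scene. Friction and masses are not known exactly. Their poses are not given: they have to be found in the camera images.
- cradle: Grey fixed stacking cradle, 56 x 158 mm, with three grooves along its x axis, 44 mm apart; origin at the centre of its underside. Seated bars lie along x with axes 29 mm above the origin in the bottom row (y = -44, 0, 44 mm; white), 64.8 in the second (y = -22, 22) and 100.6 at the top. A blue bar sits at y = 22; neighbours are only 2 mm apart, too close for a finger between
- cradle_gap (a point): point where the centre of the loose blue bar belongs: second row, y = -22 mm in the cradle, empty at the start
- cradle_peak (a point): point where the centre of the orange bar belongs: top of the pyramid, above the middle of the cradle
- gauge: Fixed length gauge holding the loose blue bar: a steel V-support, 34 mm wide so that fingers pass beside it, between two aluminium end plates 68 mm apart inside, 6 thick, 50 wide, 66 high (level with the bar's top), so the bar can be taken only across its diameter. Foot plate 84 x 50, 6 mm high; origin at the centre of the underside, x axis along the bar
- rest_a: Fixed open steel V-rest that holds the orange bar at the start; 34 mm long, 34 mm wide on a 46 x 50 mm foot 6 mm high; the bar's ends stand out 13 mm on both sides; origin at the centre of its underside, x axis along the bar
- rest_b: A second V-rest of the same shape, empty at the start; origin at the centre of its underside, x axis along a seated bar
- rest_b_seat (a point): where the centre of a bar lies when seated in the empty V-rest (44 mm above its underside)
- blue_loose_center (a point): The loose blue plastic round bar, 42 mm diameter, 60 mm long, lying; point at its centre (middle of the axis), x axis along the bar; 44 mm above the bench at the start; about 0.12 kg
- orange_center (a point): The orange plastic round bar, 42 mm diameter, 60 mm long, lying; point at its centre (middle of the axis), x axis along the bar; 44 mm above the bench at the start; about 0.12 kg
- blue_stacked_center (a point): The blue bar already in the second row: round bar, 42 mm diameter, 60 mm long, lying; point at its centre (middle of the axis), x axis along the bar
- white_left_center (a point): White bar of the bottom row (left): round bar, 42 mm diameter, 60 mm long, lying; point at its centre (middle of the axis), x axis along the bar
- white_mid_center (a point): White bar of the bottom row (mid): round bar, 42 mm diameter, 60 mm long, lying; point at its centre (middle of the axis), x axis along the bar
- white_right_center (a point): White bar of the bottom row (right): round bar, 42 mm diameter, 60 mm long, lying; point at its centre (middle of the axis), x axis along the bar
- bottle_red: bystander: red-capped white sample bottle, 42 mm diameter, 85 mm high; origin at the centre of its underside
- bottle_blue: bystander: blue-capped white sample bottle, 34 mm diameter, 68 mm high; origin at the centre of its underside
- beaker: bystander: clear beaker, 61 mm wide, 70 mm high; origin at the centre of its underside
Mind the look-alikes: they are no part of the job. Leave any turquoise look-alike of the part that bears orange_center alone.

How it is judged:
On the way, in this order (a step that is already met when the one before it is completed fails the run):
1. the loose blue bar lies in the empty V-rest, let go (distance between blue_loose_center and rest_b_seat below 0.015 m and contact force between the fingers and blue_loose below 0.05 N and linear speed of blue_loose below 0.02 m/s), for 0.1 s.
2. the loose blue bar is saddled in the gap beside the other blue bar and let go (x of blue_loose_center in the frame of cradle between -0.009 and 0.009 m and y of blue_loose_center in the frame of cradle between -0.027 and -0.017 m and z of blue_loose_center in the frame of cradle between 0.0608 and 0.0688 m and angle between the x axis of blue_loose_center and the x axis of cradle, either way round below 0.12 rad and contact force between the fingers and blue_loose below 0.05 N and linear speed of blue_loose below 0.02 m/s), for 0.2 s.
3. the orange bar is saddled on the two blue bars and let go (x of orange_center in the frame of cradle between -0.009 and 0.009 m and y of orange_center in the frame of cradle between -0.005 and 0.005 m and z of orange_center in the frame of cradle between 0.0966 and 0.1046 m and angle between the x axis of orange_center and the x axis of cradle, either way round below 0.12 rad and contact force between the fingers and orange below 0.05 N and linear speed of orange below 0.02 m/s), for 0.2 s.
At the end, for the whole second after the job is handed in: All six bars stand in the cradle as a 3-2-1 pyramid: white bottom row, two blue bars, orange on top. Each bar's centre is within 9 mm of its place along the bar, 5 mm across and 4 mm in height, parallel to the cradle within 0.12 rad, released and at rest (under 20 mm/s) (all of step 2 and all of step 3 and x of white_left_center in the frame of cradle between -0.009 and 0.009 m and y of white_left_center in the frame of cradle between 0.039 and 0.049 m and z of white_left_center in the frame of cradle between 0.025 and 0.033 m and angle between the x axis of each of white_left_center, white_mid_center, white_right_center, blue_stacked_center and the x axis of cradle, either way round below 0.12 rad and x of white_mid_center in the frame of cradle between -0.009 and 0.009 m and y of white_mid_center in the frame of cradle between -0.005 and 0.005 m and z of white_mid_center in the frame of cradle between 0.025 and 0.033 m and x of white_right_center in the frame of cradle between -0.009 and 0.009 m and y of white_right_center in the frame of cradle between -0.049 and -0.039 m and z of white_right_center in the frame of cradle between 0.025 and 0.033 m and x of blue_stacked_center in the frame of cradle between -0.009 and 0.009 m and y of blue_stacked_center in the frame of cradle between 0.017 and 0.027 m and z of blue_stacked_center in the frame of cradle between 0.0608 and 0.0688 m and contact force between the fingers and white_left below 0.05 N and linear speed of each of white_left, white_mid, white_right, blue_stacked below 0.02 m/s and contact force between the fingers and white_mid below 0.05 N and contact force between the fingers and white_right below 0.05 N and contact force between the fingers and blue_stacked below 0.05 N); the robot touches nothing.
It fails at once if a bottle or the beaker is moved more than 15 mm or tipped (distance of any of bottle_red, bottle_blue, beaker from where it was at the start of the episode above 0.015 m or angle between any of bottle_red, bottle_blue, beaker's own z axis and vertical above 0.2 rad).
It fails at once if the loose blue bar is dropped or knocked: it moves faster than 0.5 m/s while not held (linear speed of blue_loose above 0.5 m/s and contact force between the fingers and blue_loose below 0.05 N).
It fails at once if the orange bar is dropped or knocked: it moves faster than 0.5 m/s while not held (linear speed of orange above 0.5 m/s and contact force between the fingers and orange below 0.05 N).
It fails at once if a bar of the standing stack is shifted more than 15 mm (distance of any of white_left_center, white_mid_center, white_right_center, blue_stacked_center from where it was at the start of the episode above 0.015 m).
It also fails if it takes over 67 s, if anything falls off the work surface, if the arm or the gripper's body presses on something with over 40 N, if the wrist force passes 120 N, or if a joint passes its speed limit or range.

ROBOT

A 7-joint arm with a two-finger parallel gripper is mounted at the origin on a cart in front of the work surface, level with it; the furniture and walls round the work are solid. World frame = base frame: x ahead of the robot, y to its left, z up, the work surface at z = 0. Lengths are in m, angles in rad, forces in N, time in s.
With the tool pointing down it reaches from about 0.425 to 0.8 m from the base axis. Payload 8.3 kg.
Tool frame: the origin (TCP) lies at the very end of the fingers, on their centre line; the grasp point (between the pads) lies 19 mm behind it; z points along the fingers, y is the direction in which the jaws open and shut (so a half turn about z gives the same grasp; the last joint's range is limited). The gripper opens to 85 mm and grips with 20 to 120 N. Pads are 22 mm wide; open, the fingers measure 114 mm over their backs; the gripper's body (76 mm by 85 mm) begins 54 mm behind the grasp point. The pads swing forward as they close: fully open they stand 13 mm farther back than shut.
Start: joints at [-1.193, 0.383, 0.016, 1.37, -0.006, 1.388, -0.046], TCP at [0.267, 0.565, 0.231] pointing down, gripper open.
Joint ranges: [-2.95, 2.95], [-0.25, 2.06], [-1.52, 1.56], [0.18, 2.33], [-1.44, 4.58], [0.02, 2.06], [-3.01, 3.01]. Speed limits (rad/s): [2.39, 2.39, 3.01, 3.01, 3.14, 3.14, 3.14].

INTERFACE

Orientations are given as [roll, pitch, yaw] about the fixed x, y, z axes, in that order (R = Rz(yaw) Ry(pitch) Rx(roll)).
In Python, from rig import arm gives the robot as it stands.
- The arm moves only by the tool move_arm, never from a script. Its argument "targets" is a list that holds one entry, the list of rows, each a list of 4 numbers: the shift along the tool's x, y, z in cm, then the turn about the tool's z in degrees. A call has 1 to 5 rows; each row shifts and turns the commanded pose from where the row before left it, along the tool's axes as they then stand; what a row does not reach is not made up. A row lasts 1/12 s, in which the tool goes at most 41.7 mm and 7.16 degrees, less where a joint would pass 70% of its speed; a pose out of reach is approached as far as the arm can. A call with a gripper value outside its range is refused whole. "gripper" is the opening, from -1 (shut) to 1 (fully open), so that 0 is half open, set as the call begins (left out, the last holds). The fingers move at their own pace and stop on an object; "force" is the grip in N (left out, the last holds). Time passes only in rows, so rows that do not move let the fingers close. It gives the time, the measured TCP pose, the force and the opening at its end, in the units of the state.
- arm.get_state(): the state, without advancing time (a new reading comes with each control period).
- arm.read_camera(name): name is "scene" or "top"; returns the picture (480x640x3 uint8, red, green, blue); there is no depth.
- arm.camera_model(name): a dict with "camera_matrix" (3x3 intrinsics, pixels), "k1" (the pictures are not rectified: a ray, as slopes to the right and down, at radius r is drawn at 1 + k1 r^2 times it, then the intrinsics apply), "R" (3x3) and "t" (3): a world point X has camera coordinates R X + t. Camera axes: x right, y down, z forward; pixel columns grow to the right and rows downward; lengths in m; the calibration is good to about 2 mm. A picture is of the moment at which its call begins. camera_model takes no time and is no camera call.
- arm.finish_job(): hands the job in, once; it reports no verdict.
The state is a dict: "clock": time; "joints": joint angles; "qd": joint speeds; "joint_torque": joint torques, N m; "position": TCP position; "tool_rot": TCP orientation; "force": force on the tool from outside, world axes, zero at the start; "torque": the same for the moment, N m; "opening": finger opening in m.
Only numpy, scipy, OpenCV 4.12 (cv2) and the standard library are available. Lean on these libraries where they do the work, as an engineer would, in place of code of your own. Each camera call takes 0.05 s, during which the arm holds its last target.

## Working session

There is one attempt and no reset: what is moved stays moved. The work goes in short steps, Python scripts to look and compute and a tool call to move; the robot and the scene stay as the last step left them, time stands still between calls to the robot, and variables do not carry over. Pictures are saved under pics/ and viewed, and the job is handed in when it is done.

Besides the shell and the picture viewer there is one more tool, called as a command line: name --argument value ..., lists and objects as JSON in quotes. move_arm: Moves the arm, as the interface text tells. Its arguments: {"type":"object","properties":{"targets":{"type":"array","items":{"type":"array","items":{"type":"array","items":{"type":"number"}}}},"gripper":{"type":"number"},"force":{"type":"number"}},"required":["targets"]}

```bash
ls; mkdir -p pics; python3 - <<'E'
from rig import arm
import cv2,json,numpy as np
s=arm.get_state()
for k,v in s.items(): print(k,np.round(v,4).tolist())
for n in("scene","top"):
    m=arm.camera_model(n); print(n,{k:np.round(v,4).tolist() for k,v in m.items()})
    im=arm.read_camera(n); cv2.imwrite(f"pics/{n}0.png",im[:,:,::-1])
E
```

```text
pics
clock 0.0
joints [-1.1929, 0.3842, 0.0164, 1.3712, -0.0063, 1.3882, -0.0465]
qd [0.0003, 0.0002, -0.0002, -0.0009, -0.0011, -0.0016, -0.0009]
joint_torque [0.0006, -62.7608, 0.8445, -37.1799, 0.0166, 0.0144, -0.0001]
position [0.2664, 0.5648, 0.2303]
tool_rot [-3.1397, 0.0, 2.7009]
force [0.5474, 0.3991, -0.1333]
torque [0.0123, 0.0252, 0.0037]
opening 0.0855
scene {'camera_matrix': [[473.9189, 0.0, 315.6887], [0.0, 473.9189, 244.4897], [0.0, 0.0, 1.0]], 'k1': 0.0083, 'R': [[0.6697, -0.7426, -0.0085], [-0.4043, -0.355, -0.8429], [0.6229, 0.568, -0.538]], 't': [-0.5222, 0.2735, 0.8418]}
top {'camera_matrix': [[495.5197, 0.0, 322.5952], [0.0, 495.5197, 237.0753], [0.0, 0.0, 1.0]], 'k1': 0.0037, 'R': [[0.0266, -0.9996, 0.0063], [-0.9909, -0.0271, -0.132], [0.1321, -0.0027, -0.9912]], 't': [-0.1776, 0.5825, 1.3014]}
```

View pics/scene0.png

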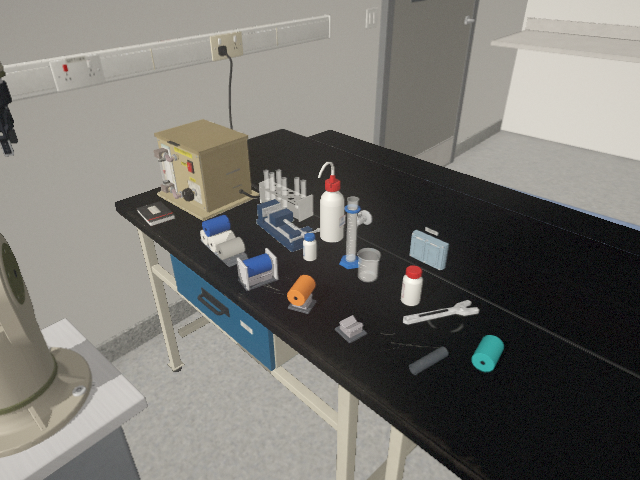

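View pics/top0.png

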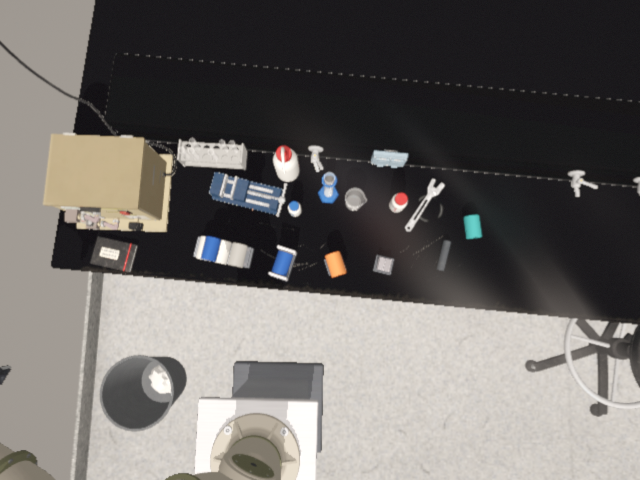

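The scene view shows the cradle near pixel (220,240), the gauge with the loose blue bar near (258,268), the orange bar on rest_a near (301,292), the empty rest_b near (350,328), and the turquoise decoy near (488,353). In the top view the same things are at (223,252), (283,262), (335,264), (384,265) and (473,227). I'll zoom in next.

```bash
python3 - <<'E'
import cv2
t=cv2.imread("pics/top0.png"); s=cv2.imread("pics/scene0.png")
c=t[225:290,185:305]; cv2.imwrite("pics/ta.png",cv2.resize(c,None,fx=6,fy=6,interpolation=cv2.INTER_CUBIC))
c=t[225:290,300:420]; cv2.imwrite("pics/tb.png",cv2.resize(c,None,fx=6,fy=6,interpolation=cv2.INTER_CUBIC))
c=s[205:300,190:320]; cv2.imwrite("pics/sa.png",cv2.resize(c,None,fx=6,fy=6,interpolation=cv2.INTER_CUBIC))
c=s[265:350,275:385]; cv2.imwrite("pics/sb.png",cv2.resize(c,None,fx=6,fy=6,interpolation=cv2.INTER_CUBIC))
E
```

```text
(no output)
```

View pics/ta.png

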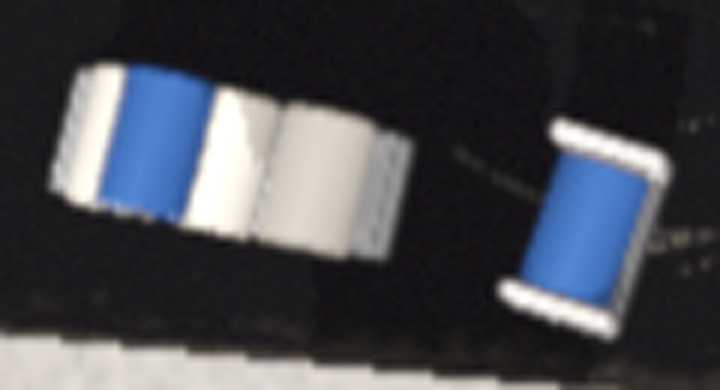

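View pics/tb.png

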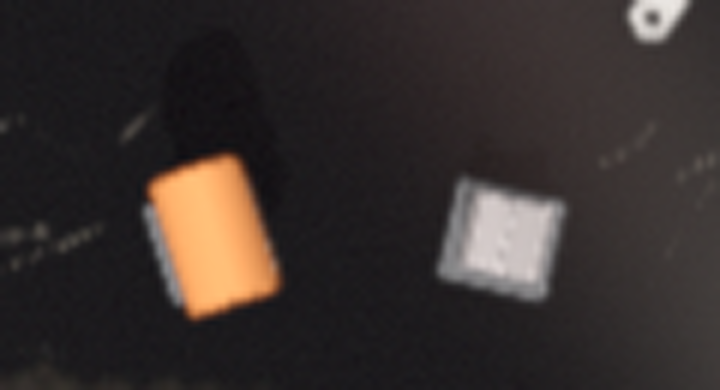

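View pics/sa.png

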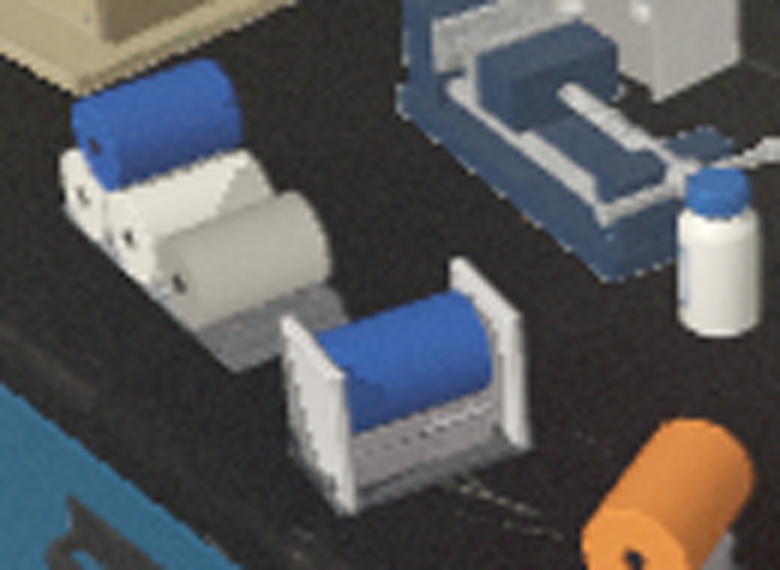

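View pics/sb.png

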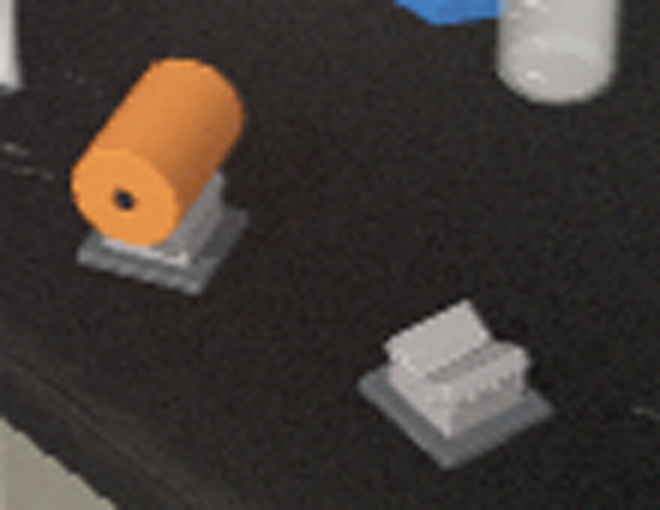

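The crops show bar axes roughly vertical in the top image and slightly tilted. The cradle's gap is on the right side of the stacked blue bar, towards the gauge, and rest_b's V runs near-vertical. Next I'll measure with masks and rays in both views.

```bash
cat > h.py <<'E'
import cv2,numpy as np
from rig import arm
M={n:arm.camera_model(n) for n in("scene","top")}
for m in M.values():
    for k in m: m[k]=np.array(m[k],float)
def ray(n,p):
    m=M[n];K=m["camera_matrix"]
    d=cv2.undistortPoints(np.array(p,float).reshape(-1,1,2),K,np.array([m["k1"],0,0,0.]))[:,0]
    D=np.c_[d,np.ones(len(d))]@m["R"]   # R^T d
    return -m["R"].T@m["t"],D
def onz(n,p,z):
    c,D=ray(n,p); return c+D*((z-c[2])/D[:,2])[:,None]
def proj(n,X):
    m=M[n];q=np.atleast_2d(X)@m["R"].T+m["t"];q=q[:,:2]/q[:,2:]
    q=q*(1+m["k1"]*(q**2).sum(1,keepdims=True));K=m["camera_matrix"]
    return q*[K[0,0],K[1,1]]+K[:2,2]
def tri(p1,p2):
    c1,d1=ray("top",[p1]);c2,d2=ray("scene",[p2]);d1=d1[0];d2=d2[0]
    s=np.linalg.lstsq(np.c_[d1,-d2],c2-c1,rcond=None)[0]
    a=c1+s[0]*d1;b=c2+s[1]*d2
    return (a+b)/2,np.linalg.norm(a-b)
def hsv(im): return cv2.cvtColor(im,cv2.COLOR_BGR2HSV)
BLUE=((105,120,50),(118,255,255));ORG=((5,110,70),(18,255,255))
def blobs(im,rng,amin=100):
    k=cv2.inRange(hsv(im),*rng)
    n,l,s,c=cv2.connectedComponentsWithStats(k)
    out=[]
    for i in range(1,n):
        if s[i,4]>=amin:
            cn=max(cv2.findContours((l==i).astype(np.uint8),cv2.RETR_EXTERNAL,cv2.CHAIN_APPROX_NONE)[0],key=cv2.contourArea)
            h=np.zeros(l.shape,np.uint8);cv2.drawContours(h,[cn],-1,1,-1)
            m=cv2.moments(h,True)
            out.append((np.array([m["m10"],m["m01"]])/m["m00"],s[i,4],cv2.minAreaRect(cn),cn))
    return out
E
python3 - <<'E'
from h import *
for n in M: print(n,"cam at",(-M[n]["R"].T@M[n]["t"]).round(3))
for n in("top","scene"):
    im=cv2.imread(f"pics/{n}0.png")
    for nm,r in(("blue",BLUE),("org",ORG)):
        for c,a,rc,cn in blobs(im,r): print(n,nm,c.round(2),a,[np.round(x,1) for x in rc])
im=cv2.imread("pics/top0.png")
print(hsv(im)[265,384],hsv(im)[255,230], hsv(im)[262,283],hsv(im)[264,335])
E
```

```text
scene cam at [-0.064 -0.769  0.679]
top cam at [ 0.41  -0.158  1.368]
top blue [327.56 193.67] 231 [array([328., 190.]), array([20., 26.]), np.float64(0.0)]
top blue [210.8  247.52] 339 [array([210.6, 247.9]), array([13.8, 25.2]), np.float64(14.0)]
top blue [281.5  262.71] 354 [array([281.5, 262.6]), array([15.8, 21.8]), np.float64(18.4)]
top org [335.51 263.7 ] 419 [array([335.2, 263.6]), array([25.3, 17.1]), np.float64(71.6)]
scene blue [215.78 224.91] 398 [array([215.9, 225.1]), array([15.8, 26.9]), np.float64(71.6)]
scene blue [257.93 264.18] 417 [array([257.8, 264.1]), array([17.3, 25.8]), np.float64(70.7)]
scene blue [348.39 263.11] 151 [array([348.5, 262. ]), array([18.4, 12.7]), np.float64(9.5)]
scene org [300.88 289.79] 593 [array([300.9, 289.8]), array([19.6, 33. ]), np.float64(36.9)]
[  6  12 212] [ 20  19 202] [108 156 208] [ 16 134 255]
```

```bash
python3 - <<'E'
from h import *
def up(n,x0,y0,w,h,f=5):
    im=cv2.imread(f"pics/{n}0.png")[y0:y0+h,x0:x0+w]
    return cv2.resize(im,None,fx=f,fy=f,interpolation=cv2.INTER_CUBIC)
def shw(n,x0,y0,w,h,rngs):
    u=up(n,x0,y0,w,h); o=u.copy()
    for r in rngs:
        for c,a,rc,cn in blobs(u,r,2000):
            cv2.drawContours(o,[cn],-1,(0,0,255),1); print(n,((c+.5)/5-.5+[x0,y0]).round(2),a/25,[np.round(x,2) for x in rc])
    return o
B2=((100,90,40),(122,255,255));O2=((3,90,50),(20,255,255))
a=shw("top",185,230,160,60,[B2,O2]); b=shw("scene",190,205,160,110,[B2,O2])
cv2.imwrite("pics/ov_t.png",a);cv2.imwrite("pics/ov_s.png",b)
E
```

```text
top [210.76 247.71] 358.08 [array([128.93,  93.19]), array([ 75.41, 131.18]), np.float64(13.24)]
top [281.5 262.7] 369.96 [array([484.17, 165.05]), array([ 83.51, 115.04]), np.float64(18.2)]
top [335.12 263.5 ] 425.96 [array([753.73, 170.54]), array([131.63,  90.82]), np.float64(72.26)]
scene [215.85 224.86] 421.04 [array([131.14, 101.45]), array([ 81.76, 139.5 ]), np.float64(70.82)]
scene [275.65 236.71] 101.44 [array([426.16, 155.08]), array([229.03,  19.67]), np.float64(39.35)]
scene [257.9  264.08] 437.52 [array([340.72, 297.7 ]), array([ 89.95, 134.45]), np.float64(70.71)]
scene [344.32 262.45] 94.12 [array([781.28, 286.02]), array([64.5, 58.3]), np.float64(29.74)]
scene [210.03 295.79] 889.76 [array([108.49, 485.71]), array([375.64, 136.2 ]), np.float64(37.73)]
scene [300.91 289.63] 613.08 [array([557.14, 424.98]), array([103. , 169.8]), np.float64(36.87)]
```

View pics/ov_t.png

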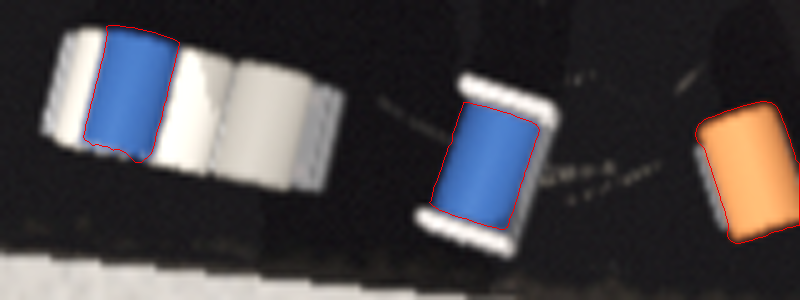

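View pics/ov_s.png

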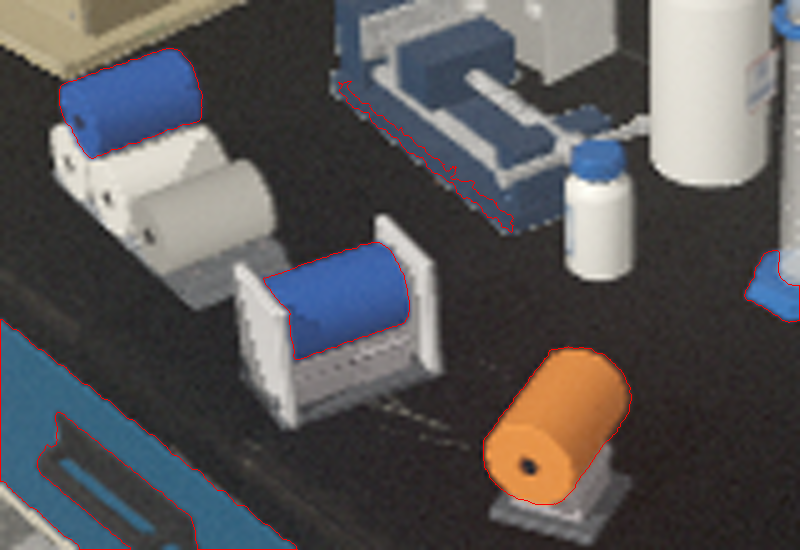

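```bash
cat >> h.py <<'E'
def up(im,x0,y0,w,h,f=5): return cv2.resize(im[y0:y0+h,x0:x0+w],None,fx=f,fy=f,interpolation=cv2.INTER_CUBIC)
def sub(im,x0,y0,w,h,rng,f=5,amin=2000):
    return [((c+.5)/f-.5+[x0,y0],(cn[:,0]+.5)/f-.5+[x0,y0]) for c,a,rc,cn in blobs(up(im,x0,y0,w,h,f),rng,amin)]
B2=((100,90,40),(122,255,255));O2=((3,90,50),(20,255,255))
def rectw(n,cn,z):
    P=onz(n,cn,z)[:,:2]*1000
    (c,s,a)=cv2.minAreaRect(P.astype(np.float32).reshape(-1,1,2))
    b=cv2.boxPoints((c,s,a)); e=b[1]-b[0];e2=b[2]-b[1]
    if np.hypot(*e)<np.hypot(*e2): e,e2=e2,e
    yaw=np.degrees(np.arctan2(e[1],e[0]))
    if yaw>90:yaw-=180
    if yaw<=-90:yaw+=180
    return np.array(c)/1000,(np.hypot(*e),np.hypot(*e2)),yaw
E
python3 - <<'E'
from h import *
t=cv2.imread("pics/top0.png");s=cv2.imread("pics/scene0.png")
bs,bl=sorted(sub(t,185,230,130,60,B2),key=lambda q:q[0][0])
og=sub(t,300,235,80,60,O2)[0]
bs2,bl2=sub(s,190,205,50,40,B2)[0],sub(s,235,240,50,50,B2)[0]; og2=sub(s,275,260,60,60,O2)[0]
for nm,a,b,z in(("stack",bs,bs2,.0648),("loose",bl,bl2,.044),("orange",og,og2,.044)):
    X,g=tri(a[0],b[0]); print(nm,"tri",X.round(4),"gap",round(g,4),"plane",onz("top",[a[0]],z)[0].round(4)); 
    c,sz,y=rectw("top",a[1],z);print("   rect",c.round(4),np.round(sz,1),"yaw",round(y,2))
# light/grey masks
g=((0,0,85),(179,60,255))
for nm,box in(("restb",(365,250,40,32)),("gauge",(265,240,40,45)),("cradle",(188,230,70,45))):
    for c,cn in sub(t,*box,g):
        print(nm,c.round(2),[ (lambda r:(r[0].round(4),np.round(r[1],1),round(r[2],2)))(rectw("top",cn,z)) for z in(.006,.03,.066)])
o=up(t,185,230,220,60,3)
for box in((365,250,40,32),(265,240,40,45),(188,230,70,45)):
    for c,cn in sub(t,*box,g): cv2.drawContours(o,[np.round((cn+.5-[185,230])*3-.5).astype(int).reshape(-1,1,2)],-1,(0,0,255),1)
cv2.imwrite("pics/ov2.png",o)
E
```

```text
stack tri [0.546  0.1331 0.0667] gap 0.0026 plane [0.5473 0.1328 0.0648]
   rect [0.5459 0.1337] [69.7 40.2] yaw -10.1
loose tri [ 0.5154 -0.0549  0.046 ] gap 0.0032 plane [ 0.5143 -0.0538  0.044 ]
   rect [ 0.5146 -0.0536] [61.4 44.7] yaw -16.19
orange tri [ 0.5147 -0.1976  0.0451] gap 0.0018 plane [ 0.5154 -0.1983  0.044 ]
   rect [ 0.5156 -0.1978] [70.5 48.5] yaw 19.2
restb [383.18 264.59] [(array([ 0.52  , -0.3309]), array([51.4, 48.2], dtype=float32), np.float32(77.52)), (array([ 0.5181, -0.3278]), array([50.5, 47.4], dtype=float32), np.float32(77.52)), (array([ 0.5152, -0.3233]), array([49.2, 46.1], dtype=float32), np.float32(77.52))]
gauge [284.23 263.03] [(array([ 0.5172, -0.0539]), array([91.6, 63.8], dtype=float32), np.float32(-15.76)), (array([ 0.5153, -0.0557]), array([90. , 62.7], dtype=float32), np.float32(-15.76)), (array([ 0.5125, -0.0585]), array([87.6, 61. ], dtype=float32), np.float32(-15.76))]
cradle [199.38 247.55] [(array([0.5482, 0.1758]), array([76.9, 44.1], dtype=float32), np.float32(13.67)), (array([0.5458, 0.1699]), array([75.5, 43.3], dtype=float32), np.float32(13.67)), (array([0.5421, 0.1611]), array([73.5, 42.1], dtype=float32), np.float32(13.67))]
cradle [233.98 254.1 ] [(array([0.5378, 0.081 ]), array([98.5, 69.2], dtype=float32), np.float32(79.56)), (array([0.5355, 0.0768]), array([96.8, 68. ], dtype=float32), np.float32(79.56)), (array([0.5322, 0.0705]), array([94.2, 66.1], dtype=float32), np.float32(79.56))]
```

View pics/ov2.png

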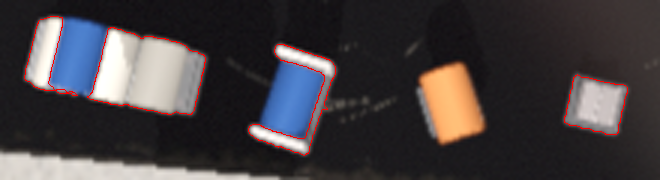

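```bash
python3 - <<'E'
from h import *
s=cv2.imread("pics/scene0.png")
g=cv2.cvtColor(s,cv2.COLOR_BGR2GRAY).astype(float)
def hole(x,y):
    u=cv2.resize(g[int(y)-4:int(y)+5,int(x)-4:int(x)+5],None,fx=5,fy=5,interpolation=cv2.INTER_CUBIC)
    w=np.clip(np.percentile(u,60)-15-u,0,None); yy,xx=np.mgrid[:45,:45]; r=(xx-22)**2+(yy-22)**2<12**2; w=w*r
    return np.array([(xx*w).sum()/w.sum(),(yy*w).sum()/w.sum()])/5+[int(x)-4-.4,int(y)-4-.4]
for nm,p,z,yaw in(("stack",(205.6,229.2),.0648,-10.3),("wR",(220,252),.029,-10.3),("wM",(211.6,244.4),.029,-10.3),("wL",(203.6,237.4),.029,-10.3),("orange",(295.8,298.2),.044,19.2)):
    h=hole(*p); e=onz("scene",[h],z)[0]; a=np.radians(yaw); print(nm,h.round(2),e.round(4),"ctr",(e[:2]+.03*np.array([np.cos(a),np.sin(a)])).round(4))
# cradle whole edge lines in top
t=cv2.imread("pics/top0.png")
u=up(t,188,225,75,55,5); hv=hsv(u); k=(hv[...,2]>75).astype(np.uint8)
n,l,st,c=cv2.connectedComponentsWithStats(k); i=1+np.argmax(st[1:,4]); 
for j in range(1,n): 
    if st[j,4]>1000: print(st[j],c[j])
cn=max(cv2.findContours(k,0,1)[0],key=cv2.contourArea); P=(cn[:,0]+.5)/5-.5+[188,225]
for z in(.029,.05): print(rectw("top",P,z))
E
```

```text
stack [205.34 229.03] [0.516  0.14   0.0648] ctr [0.5455 0.1346]
wR [219.33 251.87] [0.5045 0.0753 0.029 ] ctr [0.534  0.0699]
wM [210.99 244.26] [0.5126 0.1196 0.029 ] ctr [0.5421 0.1143]
wL [203.18 237.3 ] [0.52   0.1625 0.029 ] ctr [0.5496 0.1571]
orange [295.21 297.88] [ 0.4865 -0.2065  0.044 ] ctr [ 0.5149 -0.1966]
[   25    52   304   165 35134] [175.44740138 134.87633062]
(array([0.54232684, 0.10678432]), (np.float32(158.67151), np.float32(70.83709)), np.float32(79.9527))
(array([0.54025128, 0.10262827]), (np.float32(156.18306), np.float32(69.72621)), np.float32(79.95265))
```

```bash
python3 - <<'E'
from h import *
f=lambda x,y:(275+(x+.5)/6-.5,265+(y+.5)/6-.5)
P=onz("scene",[f(360,381),f(450,463),f(552,405)],.006); print(P.round(4),"ctr",((P[0]+P[2])/2).round(4)); 
for i,j in((0,1),(1,2)): d=P[j]-P[i]; print(np.hypot(*d[:2]),np.degrees(np.arctan2(d[1],d[0])))
# valley line ends in scene & top triangulated
print(tri((300+515/6-.4,225+200/6-.4),f(500,337))[0].round(4),tri((300+500/6-.4,225+272/6-.4),f(432,378))[0].round(4))
# gauge plates: top-edge rectangle in top at z=.066
t=cv2.imread("pics/top0.png"); u=up(t,265,240,40,45,5);hv=hsv(u)
k=((hv[...,2]>170)&(hv[...,1]<60)).astype(np.uint8)
for cn in cv2.findContours(k,0,1)[0]:
    if cv2.contourArea(cn)>300:
        Q=(cn[:,0]+.5)/5-.5+[265,240]; print("plate",rectw("top",Q,.066))
cv2.imwrite("pics/g.png",k*255)
E
```

```text
[[ 0.5025 -0.3026  0.006 ]
 [ 0.492  -0.3506  0.006 ]
 [ 0.5368 -0.3592  0.006 ]] ctr [ 0.5197 -0.3309  0.006 ]
0.04911512495381366 -102.37262799502753
0.045591459799018526 -10.904143518160938
[ 0.5371 -0.3352  0.0221] [ 0.5051 -0.3296  0.0217]
plate (array([ 0.47802155, -0.04641792]), (np.float32(52.18558), np.float32(10.304479)), np.float32(74.25256))
plate (array([ 0.54812738, -0.0666806 ]), (np.float32(53.525555), np.float32(11.419903)), np.float32(70.36133))
```

```bash
cat >> h.py <<'E'
def plan(x,y,z,yaw,n=None,cur=None,vmax=38.):
    """rows (cm,deg) to world target from measured pose; shift in pre-turn axes"""
    if cur is None:
        s=arm.get_state(); cur=[*s["position"],np.degrees(s["tool_rot"][2])]
    d=np.array([x,y,z])-cur[:3]; t=-((yaw-cur[3]+180)%360-180)   # tool z down
    n=n or max(1,int(np.ceil(max(np.linalg.norm(d)*1000/vmax,abs(t)/7))))
    out=[]
    for i in range(n):
        a=np.radians(cur[3]-t*i/n); w=d/n*100
        out.append([round(float(v),2) for v in(w[0]*np.cos(a)+w[1]*np.sin(a),w[0]*np.sin(a)-w[1]*np.cos(a),-w[2],t/n)])
    print("rows",n,"total cm",np.round(d*100,2),"turn",round(t,1))
    for i in range(0,n,5): print(out[i:i+5])
def st():
    s=arm.get_state(); print("t",round(s["clock"],2),"p",np.round(s["position"],4).tolist(),"rpy",np.round(np.degrees(s["tool_rot"]),2).tolist(),"F",np.round(s["force"],1).tolist(),"op",round(s["opening"],4),"j",np.round(s["joints"],2).tolist())
E
python3 - <<'E'
from h import *
plan(.514,-.055,.18,163.9)
E
```

```text
rows 18 total cm [ 24.76 -61.99  -5.04] turn -9.2
[[-2.71, -2.53, 0.28, -0.51], [-2.69, -2.55, 0.28, -0.51], [-2.67, -2.58, 0.28, -0.51], [-2.64, -2.6, 0.28, -0.51], [-2.62, -2.62, 0.28, -0.51]]
[[-2.6, -2.65, 0.28, -0.51], [-2.57, -2.67, 0.28, -0.51], [-2.55, -2.69, 0.28, -0.51], [-2.53, -2.71, 0.28, -0.51], [-2.5, -2.74, 0.28, -0.51]]
[[-2.48, -2.76, 0.28, -0.51], [-2.45, -2.78, 0.28, -0.51], [-2.43, -2.8, 0.28, -0.51], [-2.4, -2.82, 0.28, -0.51], [-2.38, -2.84, 0.28, -0.51]]
[[-2.35, -2.87, 0.28, -0.51], [-2.33, -2.89, 0.28, -0.51], [-2.3, -2.91, 0.28, -0.51]]
```

move_arm --targets '[[[-2.7,-2.5,0.2,0],[-2.7,-2.5,0.2,0],[-2.7,-2.5,0.2,0],[-2.7,-2.5,0.2,0],[-2.7,-2.5,0.2,0]]]' --gripper 1

```text
clock: 0.52
position: [0.3356, 0.3927, 0.2207]
tool_rot: [-3.141, -0.0, 2.701]
force: [1.5, -0.3, 0.5]
opening: 0.0852
```

move_arm --targets '[[[-2.7,-2.5,0.2,0],[-2.7,-2.5,0.2,0],[-2.7,-2.5,0.2,0],[-2.7,-2.5,0.2,0],[-2.7,-2.5,0.2,0]]]'

```text
clock: 0.93
position: [0.4042, 0.222, 0.211]
tool_rot: [-3.141, -0.0, 2.701]
force: [-0.6, 0.5, -0.1]
opening: 0.0855
```

move_arm --targets '[[[-2.7,-2.5,0.3,0],[-2.7,-2.5,0.3,0],[-2.7,-2.5,0.3,0],[-2.7,-2.5,0.3,0],[0,0,0,0]]]'

```text
clock: 1.35
position: [0.4607, 0.0794, 0.1989]
tool_rot: [-3.139, 0.001, 2.691]
force: [0.0, -0.7, -0.4]
opening: 0.0855
```

```bash
python3 - <<'E'
from h import *
st();plan(.514,-.055,.15,163.9)
E
```

```text
t 1.35 p [0.4607, 0.0794, 0.1989] rpy [-179.87, 0.07, 154.16] F [0.0, -0.7, -0.4] op 0.0855 j [-0.62, 0.06, 0.4, 1.85, -0.02, 1.24, 0.9]
rows 5 total cm [  5.33 -13.44  -4.89] turn -9.7
[[-2.13, -1.96, 0.98, -1.95], [-2.06, -2.03, 0.98, -1.95], [-1.99, -2.1, 0.98, -1.95], [-1.92, -2.16, 0.98, -1.95], [-1.85, -2.23, 0.98, -1.95]]
```

move_arm --targets '[[[-2.1,-2.0,0.5,-2],[-2.1,-2.0,0.5,-2],[-2.0,-2.1,0.5,-2],[-1.9,-2.2,0.5,-2],[-1.8,-2.2,0.5,-2]]]'

```text
clock: 1.77
position: [0.5135, -0.0476, 0.1738]
tool_rot: [-3.141, -0.0, 2.877]
force: [0.2, 0.3, 1.1]
opening: 0.0856
```

move_arm --targets '[[[0,0,0.5,0],[0,0,0.5,0]]]'

```text
clock: 1.93
position: [0.5133, -0.0482, 0.1636]
tool_rot: [-3.141, -0.001, 2.871]
force: [-0.2, 0.3, -0.7]
opening: 0.0849
```

```bash
python3 - <<'E'
from h import *
st();plan(.514,-.055,.10,163.9)
t=arm.read_camera("top")[:,:,::-1]; cv2.imwrite("pics/top1.png",t)
s=arm.read_camera("scene")[:,:,::-1]; cv2.imwrite("pics/scene1.png",s)
a=cv2.resize(t[200:300,200:400],None,fx=3.5,fy=3.5,interpolation=cv2.INTER_CUBIC);b=cv2.resize(s[150:330,180:350],None,fx=3.2,fy=3.2,interpolation=cv2.INTER_CUBIC)
cv2.imwrite("pics/c1a.png",a);cv2.imwrite("pics/c1b.png",b)
E
```

```text
t 1.93 p [0.5133, -0.0482, 0.1636] rpy [-179.94, -0.03, 164.52] F [-0.2, 0.3, -0.7] op 0.0849 j [-0.42, 0.21, 0.51, 1.79, -0.11, 1.18, 1.43]
rows 2 total cm [ 0.07 -0.68 -6.36] turn 0.6
[[-0.13, -0.32, 3.18, 0.31], [-0.13, -0.32, 3.18, 0.31]]
```

View pics/c1a.png

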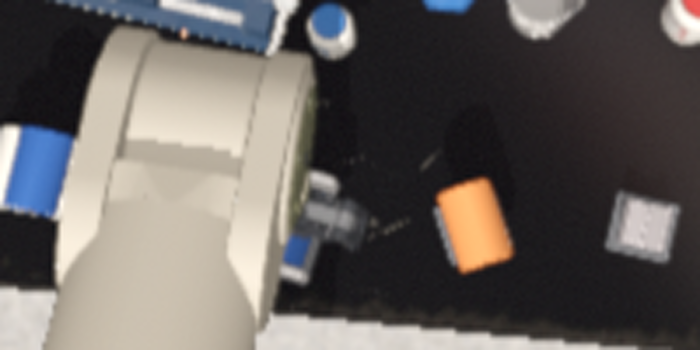

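View pics/c1b.png

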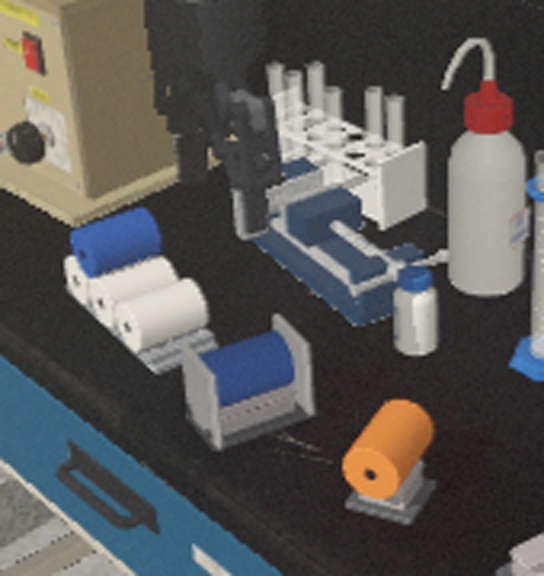

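```bash
python3 - <<'E'
from h import *
s=arm.get_state();p=s["position"]; a=s["tool_rot"][2]; y=np.array([np.sin(a),-np.cos(a),0])
for k in(-.05,0,.05): print(proj("scene",p+k*y+[0,0,.013]))
im=cv2.imread("pics/scene1.png"); c=im[140:300,200:310]; cv2.imwrite("pics/c2.png",cv2.resize(c,None,fx=5,fy=5)[:600])
E
```

```text
[[259.27295099 224.00141636]]
[[248.89162071 214.47683563]]
[[239.1947537  205.58064604]]
```

View pics/c2.png

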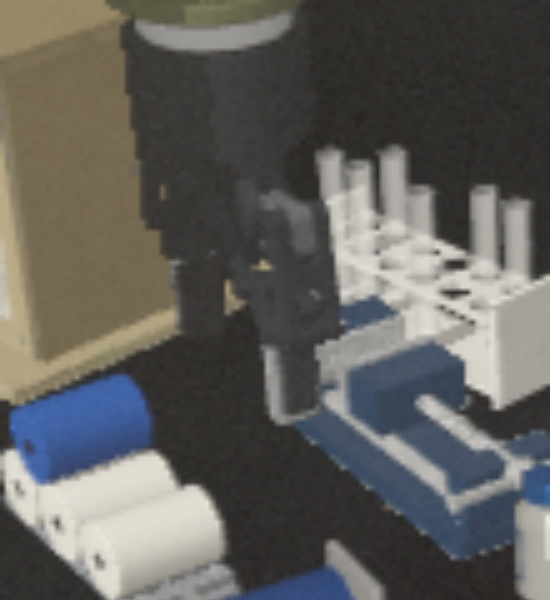

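move_arm --targets '[[[-0.15,-0.35,1.5,0.3],[-0.1,-0.3,1.5,0.3],[0,0,1.5,0],[0,0,1.0,0],[0,0,0,0]]]'

```text
clock: 2.45
position: [0.5126, -0.0518, 0.1074]
tool_rot: [-3.141, -0.004, 2.867]
force: [-0.2, 0.9, -0.4]
opening: 0.0851
```

```bash
python3 - <<'E'
from h import *
st();plan(.514,-.055,.026,163.9)
E
```

```text
t 2.45 p [0.5126, -0.0518, 0.1074] rpy [-179.96, -0.21, 164.26] F [-0.2, 0.9, -0.4] op 0.0851 j [-0.39, 0.27, 0.51, 1.85, -0.15, 1.06, 1.47]
rows 3 total cm [ 0.14 -0.32 -8.14] turn 0.4
[[-0.07, -0.09, 2.71, 0.12], [-0.07, -0.09, 2.71, 0.12], [-0.07, -0.09, 2.71, 0.12]]
```

move_arm --targets '[[[-0.1,-0.15,1.2,0],[-0.1,-0.15,1.2,0],[0,0,1.2,0],[0,0,0.6,0],[0,0,0,0]]]'

```text
clock: 2.87
position: [0.5142, -0.0568, 0.0657]
tool_rot: [-3.141, -0.003, 2.865]
force: [-0.9, -0.1, 0.1]
opening: 0.0856
```

move_arm --targets '[[[0,0,0,0]]]'

```text
clock: 2.95
position: [0.5151, -0.0569, 0.0671]
tool_rot: [-3.141, -0.001, 2.865]
force: [-0.4, -0.0, 0.1]
opening: 0.0853
```

```bash
python3 - <<'E'
from h import *
st();plan(.514,-.055,.026,163.9)
s=arm.read_camera("scene")[:,:,::-1]; cv2.imwrite("pics/scene2.png",s)
cv2.imwrite("pics/c3.png",cv2.resize(s[180:300,200:310],None,fx=5,fy=5))
E
```

```text
t 2.95 p [0.5151, -0.0569, 0.0671] rpy [-179.98, -0.04, 164.14] F [-0.4, -0.0, 0.1] op 0.0853 j [-0.37, 0.33, 0.5, 1.88, -0.19, 0.98, 1.5]
rows 2 total cm [-0.11  0.19 -4.11] turn 0.2
[[0.08, 0.08, 2.05, 0.12], [0.08, 0.08, 2.05, 0.12]]
```

View pics/c3.png

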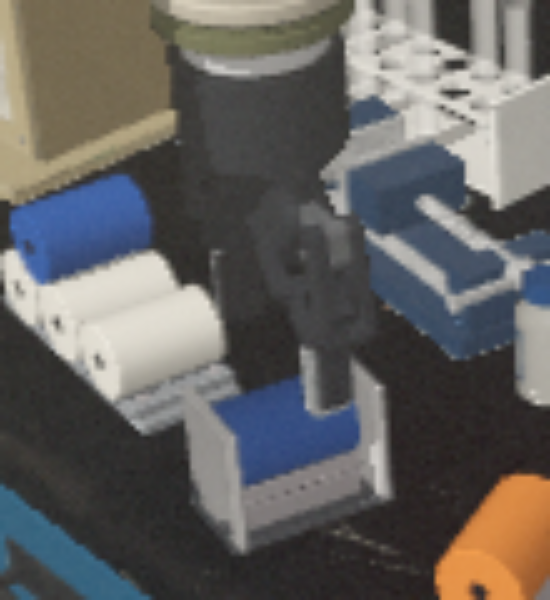

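move_arm --targets '[[[0.1,0.1,1.2,0],[0,0,1.2,0],[0,0,1.1,0],[0,0,0.6,0],[0,0,0,0]]]'

```text
clock: 3.42
position: [0.5133, -0.0556, 0.0246]
tool_rot: [-3.141, -0.003, 2.865]
force: [-0.8, -0.1, 0.0]
opening: 0.0855
```

move_arm --targets '[[[0,0,0,0],[0,0,0,0],[0,0,0,0],[0,0,0,0],[0,0,0,0]]]' --gripper -0.3 --force 30

```text
clock: 3.83
position: [0.515, -0.0556, 0.027]
tool_rot: [3.141, 0.001, 2.865]
force: [-1.1, 0.3, 4.5]
opening: 0.0414
```

```bash
python3 - <<'E'
from h import *
st()
E
```

```text
t 3.83 p [0.515, -0.0556, 0.027] rpy [179.97, 0.06, 164.15] F [-1.1, 0.3, 4.5] op 0.0414 j [-0.35, 0.39, 0.48, 1.92, -0.23, 0.89, 1.53]
```

move_arm --targets '[[[0,0,-0.8,0],[0,0,-1.6,0],[0,0,-2.2,0],[0,0,-2.4,0],[0,0,-2,0]]]' --gripper -0.5 --force 40

```text
clock: 4.25
position: [0.5144, -0.0559, 0.118]
tool_rot: [-3.141, 0.0, 2.865]
force: [0.8, 0.7, -1.1]
opening: 0.041
```

move_arm --targets '[[[0,0,-1,0],[0,0,0,0],[0,0,0,0]]]'

```text
clock: 4.5
position: [0.5144, -0.0555, 0.1261]
tool_rot: [3.141, 0.0, 2.865]
force: [0.5, -0.1, -2.0]
opening: 0.0409
```

```bash
python3 - <<'E'
from h import *
st();plan(.5205,-.3315,.115,168.2,vmax=30)
s=arm.read_camera("scene")[:,:,::-1]; cv2.imwrite("pics/scene3.png",s)
cv2.imwrite("pics/c4.png",cv2.resize(s[180:300,200:310],None,fx=5,fy=5))
for c,cn in sub(s,225,200,70,70,B2): print(c,len(cn))
print(proj("scene",arm.get_state()["position"]+[0,0,.019]))
E
```

```text
t 4.5 p [0.5144, -0.0555, 0.1261] rpy [179.98, 0.01, 164.16] F [0.5, -0.1, -2.0] op 0.0409 j [-0.4, 0.25, 0.52, 1.83, -0.14, 1.1, 1.46]
rows 10 total cm [  0.61 -27.6   -1.11] turn -4.0
[[-0.81, -2.64, 0.11, -0.4], [-0.79, -2.64, 0.11, -0.4], [-0.77, -2.65, 0.11, -0.4], [-0.76, -2.66, 0.11, -0.4], [-0.74, -2.66, 0.11, -0.4]]
[[-0.72, -2.67, 0.11, -0.4], [-0.7, -2.67, 0.11, -0.4], [-0.68, -2.68, 0.11, -0.4], [-0.66, -2.68, 0.11, -0.4], [-0.64, -2.69, 0.11, -0.4]]
[245.44728716 229.94894868] 295
[278.31093199 237.77612091] 610
[[253.49571452 228.21931203]]
```

View pics/c4.png

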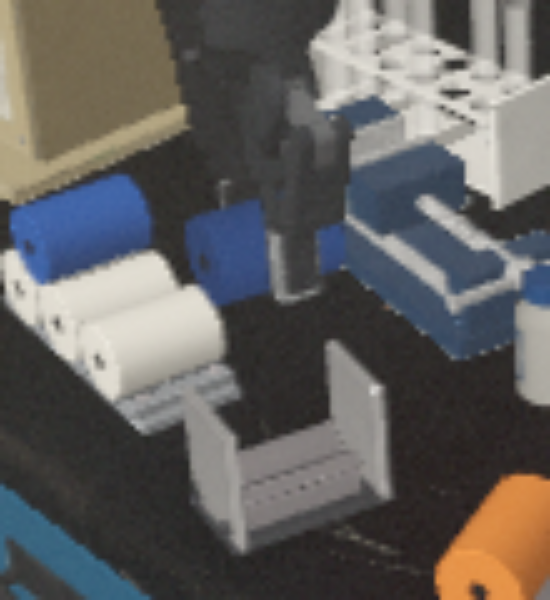

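```bash
python3 - <<'E'
from h import *
p=arm.get_state()["position"]; a=np.radians(164.16-180); ax=np.array([np.cos(a),np.sin(a)]); ny=np.array([-ax[1],ax[0]])
for dz in(.015,.017,.019):
    e=onz("scene",[(240.6,230.0)],p[2]+dz)[0][:2]-p[:2]; print(dz,"along",round(e@ax*1000,1),"across",round(e@ny*1000,1))
E
```

```text
0.015 along -24.8 across 14.9
0.017 along -26.1 across 11.7
0.019 along -27.3 across 8.5
```

```bash
python3 - <<'E'
from h import *
im=cv2.imread("pics/scene3.png"); c=im[215:250,230:285]
cv2.imwrite("pics/c5.png",cv2.resize(c,None,fx=14,fy=14,interpolation=cv2.INTER_NEAREST))
E
```

```text
(no output)
```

View pics/c5.png

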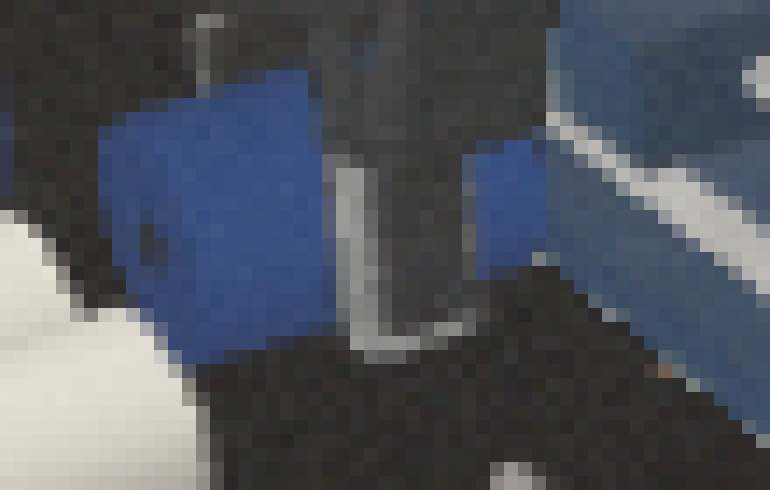

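```bash
python3 - <<'E'
from h import *
p=arm.get_state()["position"]; a=np.radians(164.16-180); ax=np.array([np.cos(a),np.sin(a),0])
for dz in(.017,.019):
    print(dz,proj("scene",p-.03*ax+[0,0,dz]))
    e=onz("scene",[(240.4,231.6)],p[2]+dz)[0]-p; print("along",round(e@ax*1000,1),"across",round(e@[-ax[1],ax[0],0]*1000,1))
E
```

```text
0.017 [[241.19209518 232.7857927 ]]
along -29.3 across 5.6
0.019 [[241.10717372 232.00486712]]
along -30.6 across 2.4
```

move_arm --targets '[[[-0.4,-1.4,0,-0.4],[-0.8,-2.6,0,-0.4],[-0.8,-2.7,0,-0.4],[-0.8,-2.7,0,-0.4],[-0.8,-2.7,0,-0.4]]]'

```text
clock: 4.97
position: [0.5169, -0.1826, 0.1244]
tool_rot: [-3.141, -0.003, 2.901]
force: [0.4, 0.1, -1.8]
opening: 0.0404
```

move_arm --targets '[[[-0.7,-2.7,0,-0.4],[-0.7,-2.7,0,-0.4],[-0.7,-2.7,0,-0.4],[-0.7,-2.7,0,-0.4],[-0.7,-2.7,0,-0.4]]]'

```text
clock: 5.38
position: [0.5206, -0.3219, 0.124]
tool_rot: [3.141, -0.003, 2.935]
force: [1.2, -0.3, -1.4]
opening: 0.0409
```

move_arm --targets '[[[-0.3,-1.4,0,0],[0,0,0,0],[0,0,0,0]]]'

```text
clock: 5.63
position: [0.5203, -0.3361, 0.1242]
tool_rot: [3.141, -0.003, 2.932]
force: [0.7, 0.4, -2.5]
opening: 0.041
```

```bash
python3 - <<'E'
from h import *
st();plan(.5205,-.3315,.08,168.2,vmax=30)
s=arm.read_camera("scene")[:,:,::-1]; cv2.imwrite("pics/scene4.png",s)
cv2.imwrite("pics/c6.png",cv2.resize(s[240:360,280:420],None,fx=5,fy=5))
E
```

```text
t 5.63 p [0.5203, -0.3361, 0.1242] rpy [179.99, -0.19, 168.01] F [0.7, 0.4, -2.5] op 0.041 j [0.09, 0.49, 0.59, 1.55, -0.29, 1.19, 2.1]
rows 2 total cm [ 0.02  0.46 -4.42] turn -0.2
[[0.04, 0.23, 2.21, -0.09], [0.04, 0.23, 2.21, -0.09]]
```

View pics/c6.png

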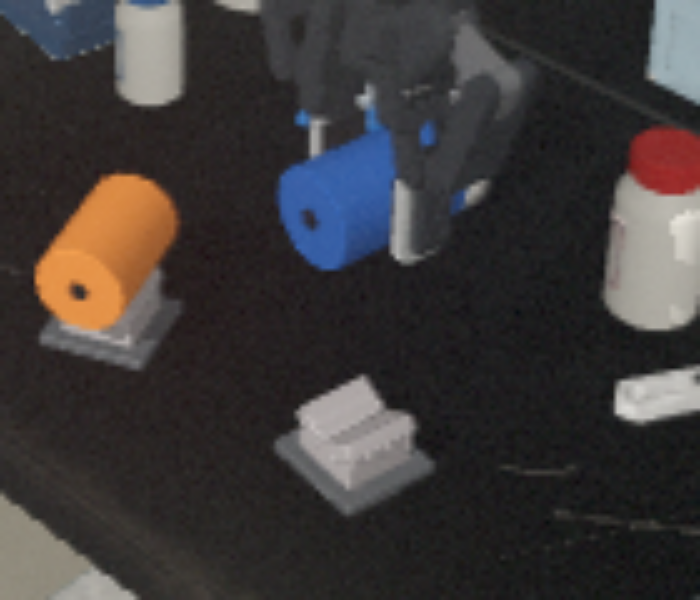

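move_arm --targets '[[[0,0.2,1.2,0],[0,0.2,2.2,0],[0,0.1,2.2,0],[0,0,1.4,0],[0,0,0,0]]]'

```text
clock: 6.1
position: [0.5211, -0.3268, 0.0516]
tool_rot: [3.139, -0.007, 2.937]
force: [0.0, 0.9, -0.7]
opening: 0.0412
```

move_arm --targets '[[[0,0,0,0]]]'

```text
clock: 6.18
position: [0.5224, -0.3287, 0.055]
tool_rot: [3.14, -0.003, 2.936]
force: [0.2, -0.0, -0.2]
opening: 0.0407
```

```bash
python3 - <<'E'
from h import *
st();plan(.5205,-.3315,.028,168.2,vmax=30)
s=arm.read_camera("scene")[:,:,::-1]; cv2.imwrite("pics/scene5.png",s)
cv2.imwrite("pics/c7.png",cv2.resize(s[240:360,280:420],None,fx=5,fy=5))
E
```

```text
t 6.18 p [0.5224, -0.3287, 0.055] rpy [179.94, -0.14, 168.25] F [0.2, -0.0, -0.2] op 0.0407 j [0.1, 0.56, 0.56, 1.62, -0.33, 1.06, 2.12]
rows 1 total cm [-0.19 -0.28 -2.7 ] turn 0.0
[[0.13, -0.31, 2.7, 0.05]]
```

View pics/c7.png

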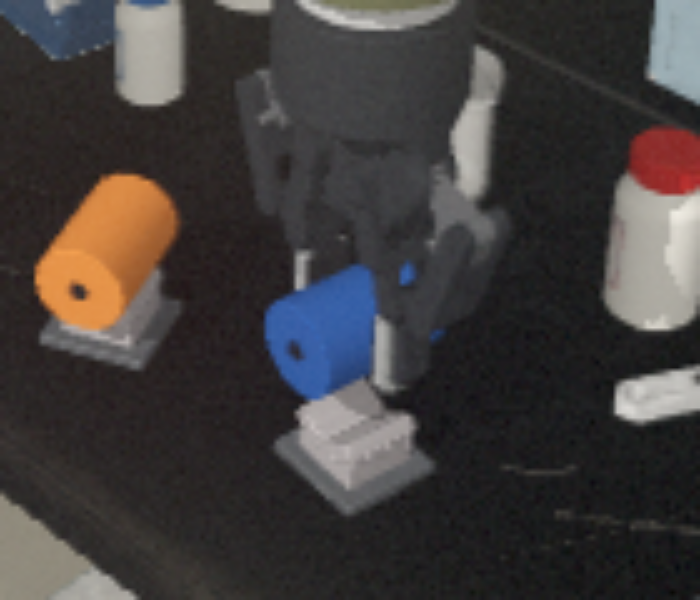

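move_arm --targets '[[[0.1,-0.2,0.8,0],[0,-0.1,0.8,0],[0,0,0.4,0],[0,0,0,0],[0,0,0,0]]]'

```text
clock: 6.65
position: [0.5209, -0.3333, 0.036]
tool_rot: [3.141, -0.001, 2.934]
force: [1.1, 0.5, -0.1]
opening: 0.041
```

```bash
python3 - <<'E'
from h import *
st();plan(.5205,-.3315,.028,168.2,vmax=30)
s=arm.read_camera("scene")[:,:,::-1]; cv2.imwrite("pics/scene6.png",s)
cv2.imwrite("pics/c8.png",cv2.resize(s[260:360,300:420],None,fx=6,fy=6))
E
```

```text
t 6.65 p [0.5209, -0.3333, 0.036] rpy [179.99, -0.04, 168.13] F [1.1, 0.5, -0.1] op 0.041 j [0.12, 0.58, 0.55, 1.63, -0.34, 1.02, 2.14]
rows 1 total cm [-0.04  0.18 -0.8 ] turn -0.1
[[0.08, 0.17, 0.8, -0.07]]
```

View pics/c8.png

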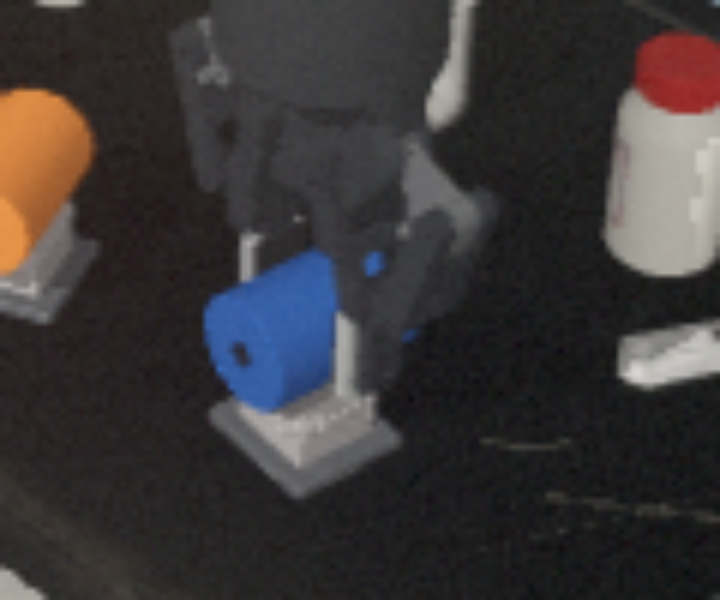

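move_arm --targets '[[[0,0.1,0.4,0],[0,0,0.3,0],[0,0,0,0]]]'

```text
clock: 6.95
position: [0.5211, -0.3319, 0.0286]
tool_rot: [3.141, -0.001, 2.935]
force: [0.4, 0.9, -1.7]
opening: 0.041
```

move_arm --targets '[[[0,0,0.15,0],[0,0,0,0],[0,0,0,0]]]'

```text
clock: 7.2
position: [0.5213, -0.3324, 0.0278]
tool_rot: [-3.142, -0.0, 2.935]
force: [-0.0, -0.2, -1.9]
opening: 0.0408
```

move_arm --targets '[[[0,0,0.15,0],[0,0,0,0],[0,0,0,0]]]'

```text
clock: 7.45
position: [0.5215, -0.3325, 0.0276]
tool_rot: [3.141, 0.001, 2.935]
force: [-3.6, 3.4, 10.1]
opening: 0.0408
```

move_arm --targets '[[[0,0,0.15,0],[0,0,0,0],[0,0,0,0]]]'

```text
clock: 7.7
position: [0.5216, -0.3325, 0.0274]
tool_rot: [3.141, 0.001, 2.934]
force: [-8.4, 5.9, 22.3]
opening: 0.0407
```

move_arm --targets '[[[0,0,-0.2,0],[0,0,0,0]]]'

```text
clock: 7.87
position: [0.5218, -0.3327, 0.0277]
tool_rot: [-3.141, 0.001, 2.935]
force: [-0.7, 1.7, 8.0]
opening: 0.0406
```

move_arm --targets '[[[0,0,0,0],[0,0,0,0],[0,0,0,0],[0,0,0,0],[0,0,0,0]]]' --gripper 1

```text
clock: 8.28
position: [0.5212, -0.3323, 0.0265]
tool_rot: [-3.142, -0.0, 2.935]
force: [0.2, -0.1, 0.3]
opening: 0.0855
```

move_arm --targets '[[[0,0,-0.8,0],[0,0,-2,0],[0,0,-3,0],[0,0,-3,0],[0,0,-2.5,0]]]'

```text
clock: 8.7
position: [0.5214, -0.3328, 0.1425]
tool_rot: [-3.141, 0.001, 2.934]
force: [1.3, -1.1, 0.1]
opening: 0.0855
```

```bash
python3 - <<'E'
from h import *
st()
s=arm.read_camera("scene")[:,:,::-1]; cv2.imwrite("pics/scene7.png",s)
t=arm.read_camera("top")[:,:,::-1]; cv2.imwrite("pics/top7.png",t)
cv2.imwrite("pics/c9.png",cv2.resize(s[240:360,290:420],None,fx=5,fy=5))
cv2.imwrite("pics/c10.png",cv2.resize(t[200:300,300:440],None,fx=5,fy=5))
E
```

```text
t 8.7 p [0.5214, -0.3328, 0.1425] rpy [-179.96, 0.07, 168.12] F [1.3, -1.1, 0.1] op 0.0855 j [0.08, 0.47, 0.6, 1.54, -0.28, 1.22, 2.09]
```

View pics/c9.png

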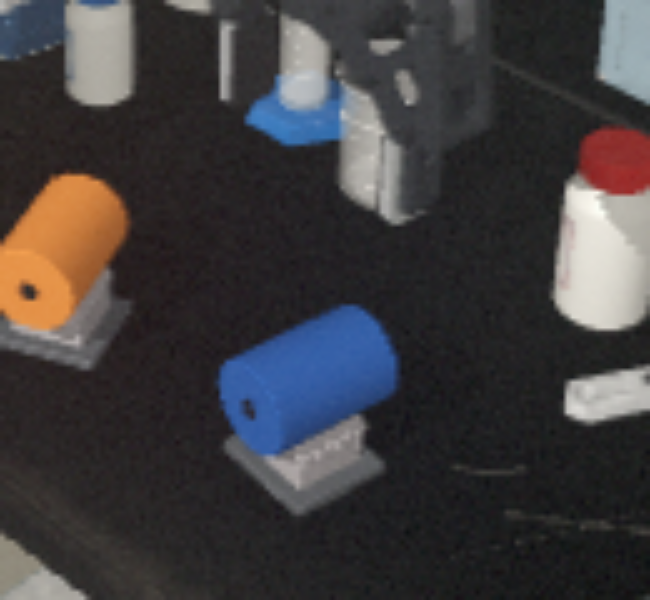

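View pics/c10.png

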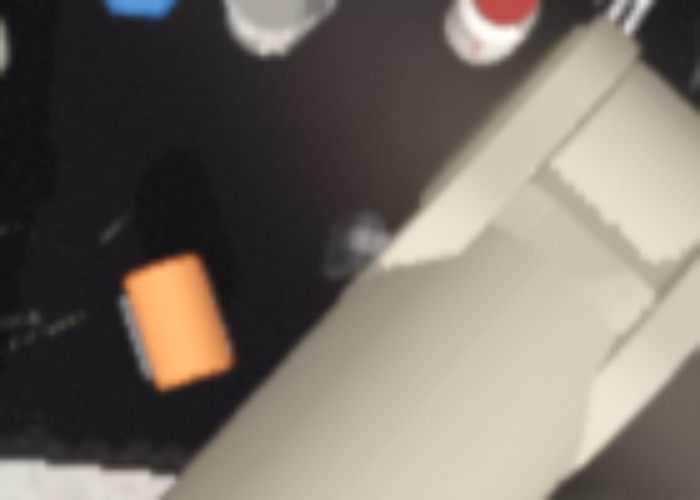

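```bash
python3 - <<'E'
from h import *
s=cv2.imread("pics/scene7.png")
for c,cn in sub(s,325,290,55,50,B2):
    print(c.round(2),onz("scene",[c],.044)[0].round(4)); r=rectw("scene",cn,.044); 
h=(290+249/5-.4,240+407/5-.4); e=onz("scene",[h],.044)[0]; print("hole",h,e.round(4))
for y in(-10,-12,-14): a=np.radians(y); print(y,(e[:2]+.03*np.array([np.cos(a),np.sin(a)])).round(4))
# edge direction: top silhouette edge slope vs predicted for yaw
P=np.array([.5205,-.3315,.065])
for y in(-8,-11.8,-15):
    a=np.radians(y);d=.025*np.array([np.cos(a),np.sin(a),0]);q=proj("scene",[P-d,P+d]);print(y,np.degrees(np.arctan2(*(q[1]-q[0])[::-1])))
L=[cn[cv2.convexHull(np.round(cn*10).astype(np.int32),returnPoints=False)[:,0]] for c,cn in sub(s,325,290,55,50,B2)][0]
d=np.roll(L,-1,0)-L; k=np.argsort(-np.hypot(*d.T))[:6]
for i in k: print(L[i].round(1),np.hypot(*d[i]).round(1),np.degrees(np.arctan2(d[i][1],d[i][0])).round(1))
E
```

```text
[351.25 315.26] [ 0.5216 -0.3298  0.044 ]
hole (339.40000000000003, 321.0) [ 0.4925 -0.3229  0.044 ]
-10 [ 0.5221 -0.3281]
-12 [ 0.5219 -0.3291]
-14 [ 0.5217 -0.3302]
-8 -30.234754189103697
-11.8 -26.8166060609252
-15 -24.073128259852506
[366.6 319.8] 23.9 153.6
[340.2 308.6] 11.2 -26.6
[350.2 303.6] 6.4 -25.8
[334.8 311.4] 6.1 -27.4
[369.6 310.8] 4.6 90.0
[335.6 325. ] 4.5 -116.6
```

move_arm --targets '[[[0,0,0,6.9],[0,0,0,6.9],[0,0,0,6.9],[0,0,0,6.9],[0,0,0,6.9]]]'

```text
clock: 9.22
position: [0.5211, -0.3322, 0.1396]
tool_rot: [-3.141, -0.001, 2.327]
force: [0.3, -0.0, -0.7]
opening: 0.0858
```

move_arm --targets '[[[0,0,0,6.9],[0,0,0,6.9],[0,0,0,6.9],[0,0,0,6.9],[0,0,0,6.9]]]'

```text
clock: 9.63
position: [0.5211, -0.3322, 0.1396]
tool_rot: [-3.141, -0.0, 1.724]
force: [-0.5, 0.2, -0.1]
opening: 0.0854
```

move_arm --targets '[[[0,0,0,6.9],[0,0,0,6.9],[0,0,0,6.9],[0,0,0,0],[0,0,0,0]]]'

```text
clock: 10.05
position: [0.5212, -0.3322, 0.1395]
tool_rot: [-3.141, 0.0, 1.373]
force: [0.5, -0.0, -0.6]
opening: 0.0852
```

```bash
python3 - <<'E'
from h import *
st()
E
```

```text
t 10.05 p [0.5212, -0.3322, 0.1395] rpy [-179.95, 0.02, 78.67] F [0.5, -0.0, -0.6] op 0.0852 j [-0.13, 0.58, 0.93, 1.55, -0.48, 1.26, 0.68]
```

move_arm --targets '[[[0.1,0,1.5,0.5],[0,0,2.2,0],[0,0,2.2,0],[0,0,1.5,0],[0,0,0,0]]]'

```text
clock: 10.47
position: [0.5199, -0.3298, 0.0624]
tool_rot: [-3.136, -0.002, 1.365]
force: [-0.2, 1.3, -0.5]
opening: 0.0856
```

move_arm --targets '[[[0,0,0,0]]]'

```text
clock: 10.55
position: [0.521, -0.3312, 0.0654]
tool_rot: [-3.14, -0.0, 1.363]
force: [0.6, -1.0, 0.6]
opening: 0.0857
```

```bash
python3 - <<'E'
from h import *
st();plan(.5215,-.331,.028,78.1)
s=arm.read_camera("scene")[:,:,::-1]; cv2.imwrite("pics/scene8.png",s)
cv2.imwrite("pics/c11.png",cv2.resize(s[240:360,290:420],None,fx=5,fy=5))
E
```

```text
t 10.55 p [0.521, -0.3312, 0.0654] rpy [-179.91, -0.02, 78.09] F [0.6, -1.0, 0.6] op 0.0857 j [-0.1, 0.65, 0.88, 1.62, -0.54, 1.13, 0.71]
rows 1 total cm [ 0.05  0.02 -3.74] turn -0.0
[[0.03, 0.04, 3.74, -0.01]]
```

View pics/c11.png

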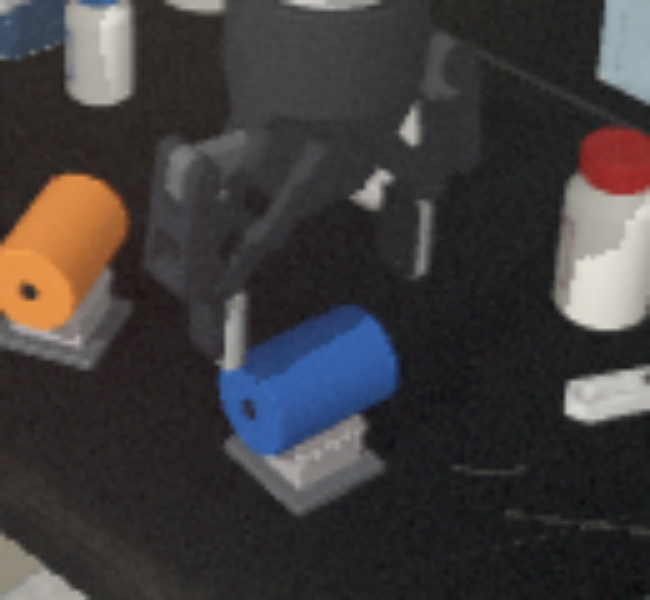

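move_arm --targets '[[[0,0,1.0,0],[0,0,1.0,0],[0,0,0.6,0],[0,0,0,0],[0,0,0,0]]]'

```text
clock: 11.02
position: [0.5212, -0.3312, 0.0393]
tool_rot: [-3.141, -0.0, 1.361]
force: [-0.5, 0.3, 0.2]
opening: 0.0852
```

```bash
python3 - <<'E'
from h import *
st();plan(.5215,-.331,.028,78.1)
s=arm.read_camera("scene")[:,:,::-1]; cv2.imwrite("pics/scene9.png",s)
cv2.imwrite("pics/c12.png",cv2.resize(s[260:350,310:400],None,fx=6,fy=6))
E
```

```text
t 11.02 p [0.5212, -0.3312, 0.0393] rpy [-179.94, -0.01, 77.96] F [-0.5, 0.3, 0.2] op 0.0852 j [-0.09, 0.68, 0.86, 1.64, -0.57, 1.09, 0.72]
rows 1 total cm [ 0.03  0.02 -1.13] turn -0.1
[[0.02, 0.02, 1.13, -0.14]]
```

View pics/c12.png

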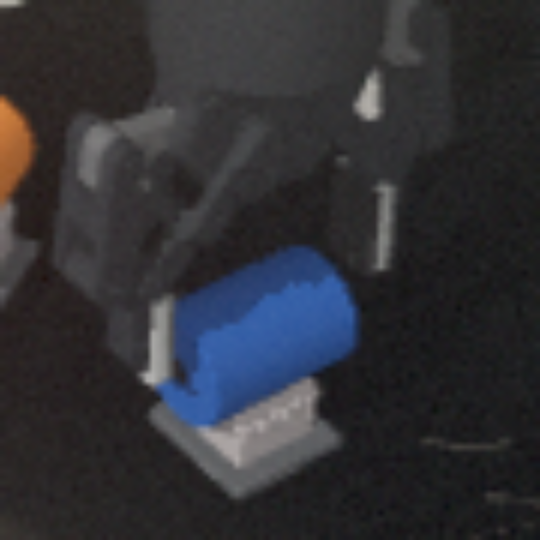

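move_arm --targets '[[[0,0,0.6,0],[0,0,0.5,0],[0,0,0,0],[0,0,0,0]]]'

```text
clock: 11.4
position: [0.5213, -0.3312, 0.0283]
tool_rot: [-3.141, -0.0, 1.36]
force: [0.1, -0.2, 0.1]
opening: 0.0856
```

move_arm --targets '[[[0,0,0,0],[0,0,0,0],[0,0,0,0],[0,0,0,0],[0,0,0,0]]]' --gripper 0.0 --force 35

```text
clock: 11.82
position: [0.5217, -0.3316, 0.0292]
tool_rot: [3.141, 0.0, 1.36]
force: [0.1, 0.3, 3.5]
opening: 0.0597
```

```bash
python3 - <<'E'
from h import *
st()
E
```

```text
t 11.82 p [0.5217, -0.3316, 0.0292] rpy [179.97, 0.01, 77.95] F [0.1, 0.3, 3.5] op 0.0597 j [-0.08, 0.69, 0.85, 1.65, -0.58, 1.07, 0.73]
```

move_arm --targets '[[[0,0,-0.8,0],[0,0,-2,0],[0,0,-3,0],[0,0,-3.5,0],[0,0,-3,0]]]'

```text
clock: 12.23
position: [0.5211, -0.3315, 0.1538]
tool_rot: [-3.141, 0.0, 1.36]
force: [0.9, -0.5, -1.0]
opening: 0.0593
```

```bash
python3 - <<'E'
from h import *
st();plan(.5385,.070,.165,79.9)
E
```

```text
t 12.23 p [0.5211, -0.3315, 0.1538] rpy [-179.97, 0.02, 77.92] F [0.9, -0.5, -1.0] op 0.0593 j [-0.14, 0.56, 0.94, 1.53, -0.47, 1.29, 0.66]
rows 11 total cm [ 1.74 40.15  1.12] turn -2.0
[[3.6, -0.61, -0.1, -0.18], [3.6, -0.6, -0.1, -0.18], [3.61, -0.59, -0.1, -0.18], [3.61, -0.58, -0.1, -0.18], [3.61, -0.56, -0.1, -0.18]]
[[3.61, -0.55, -0.1, -0.18], [3.61, -0.54, -0.1, -0.18], [3.61, -0.53, -0.1, -0.18], [3.62, -0.52, -0.1, -0.18], [3.62, -0.51, -0.1, -0.18]]
[[3.62, -0.5, -0.1, -0.18]]
```

move_arm --targets '[[[1.5,-0.3,-0.3,0],[3.0,-0.5,-0.3,-0.2],[3.5,-0.6,-0.2,-0.2],[3.6,-0.6,0,-0.2],[3.6,-0.6,0,-0.2]]]'

```text
clock: 12.65
position: [0.5267, -0.176, 0.1601]
tool_rot: [3.142, -0.0, 1.374]
force: [-0.1, 0.4, -1.0]
opening: 0.0594
```

move_arm --targets '[[[3.6,-0.6,0,-0.2],[3.6,-0.5,0,-0.2],[3.6,-0.5,0,-0.2],[3.6,-0.5,0,-0.2],[3.5,-0.5,0,-0.2]]]'

```text
clock: 13.07
position: [0.5348, 0.0054, 0.1602]
tool_rot: [-3.141, -0.001, 1.392]
force: [0.5, 0.8, -1.1]
opening: 0.0594
```

move_arm --targets '[[[3.0,-0.4,0,-0.2],[1.5,-0.2,0,0],[0,0,0,0],[0,0,0,0]]]'

```text
clock: 13.4
position: [0.5371, 0.0497, 0.1598]
tool_rot: [-3.141, 0.0, 1.398]
force: [0.8, -0.6, -1.3]
opening: 0.0596
```

```bash
python3 - <<'E'
from h import *
st();plan(.5385,.088,.14,79.9)
s=arm.read_camera("scene")[:,:,::-1]; cv2.imwrite("pics/scene10.png",s)
cv2.imwrite("pics/c13.png",cv2.resize(s[160:280,180:310],None,fx=5,fy=5))
E
```

```text
t 13.4 p [0.5371, 0.0497, 0.1598] rpy [-179.98, 0.02, 80.08] F [0.8, -0.6, -1.3] op 0.0596 j [-0.93, 0.36, 0.97, 1.74, -0.31, 1.21, -0.05]
rows 2 total cm [ 0.14  3.83 -1.98] turn 0.2
[[1.9, -0.26, 0.99, 0.09], [1.9, -0.26, 0.99, 0.09]]
```

View pics/c13.png

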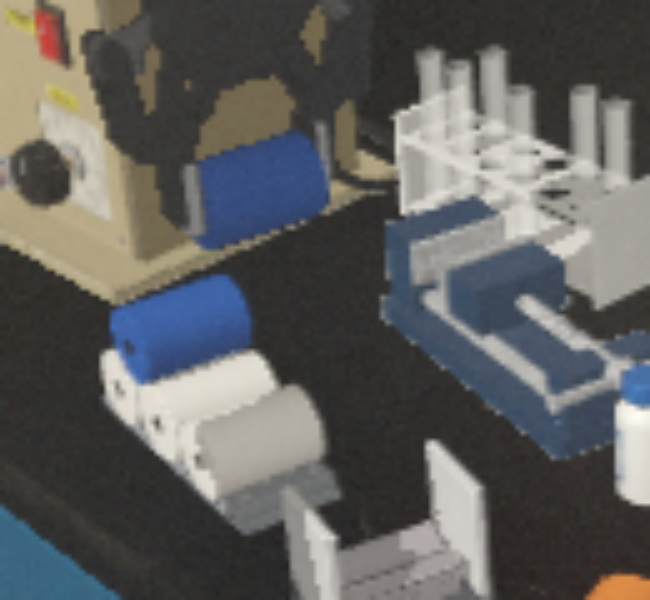

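move_arm --targets '[[[1.2,-0.2,0,0],[1.6,-0.2,0.4,0.2],[1.0,-0.1,0.8,0],[0,0,0.8,0],[0,0,0,0]]]'

```text
clock: 13.87
position: [0.5379, 0.0869, 0.1377]
tool_rot: [-3.139, 0.002, 1.393]
force: [0.2, -0.7, -0.6]
opening: 0.0595
```

move_arm --targets '[[[0,0,0,0],[0,0,0,0]]]'

```text
clock: 14.03
position: [0.5391, 0.0856, 0.1398]
tool_rot: [-3.142, 0.001, 1.39]
force: [-0.4, -0.2, -1.6]
opening: 0.0597
```

```bash
python3 - <<'E'
from h import *
st();plan(.5385,.088,.12,79.9)
s=arm.read_camera("scene")[:,:,::-1]; cv2.imwrite("pics/scene11.png",s)
t=arm.read_camera("top")[:,:,::-1]; cv2.imwrite("pics/top11.png",t)
cv2.imwrite("pics/c14.png",cv2.resize(s[180:270,190:280],None,fx=6.6,fy=6.6))
cv2.imwrite("pics/c15.png",cv2.resize(t[200:300,170:310],None,fx=5,fy=5))
E
```

```text
t 14.03 p [0.5391, 0.0856, 0.1398] rpy [-180.0, 0.04, 79.64] F [-0.4, -0.2, -1.6] op 0.0597 j [-0.97, 0.39, 0.95, 1.75, -0.34, 1.18, -0.1]
rows 1 total cm [-0.06  0.24 -1.98] turn -0.3
[[0.23, -0.1, 1.98, -0.26]]
```

View pics/c14.png

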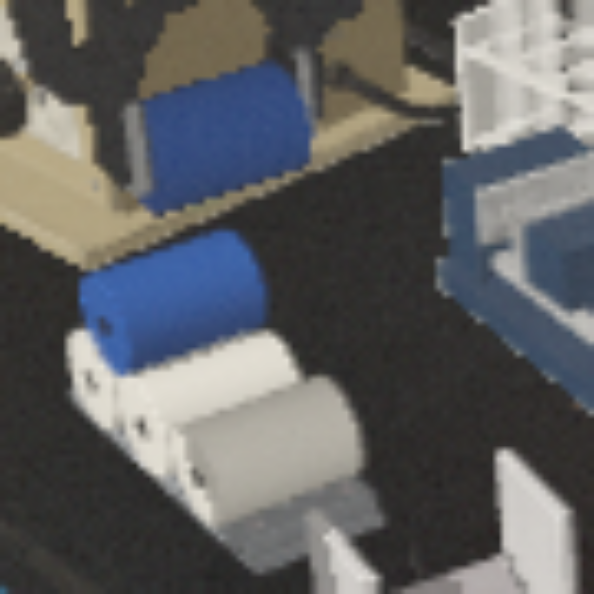

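View pics/c15.png

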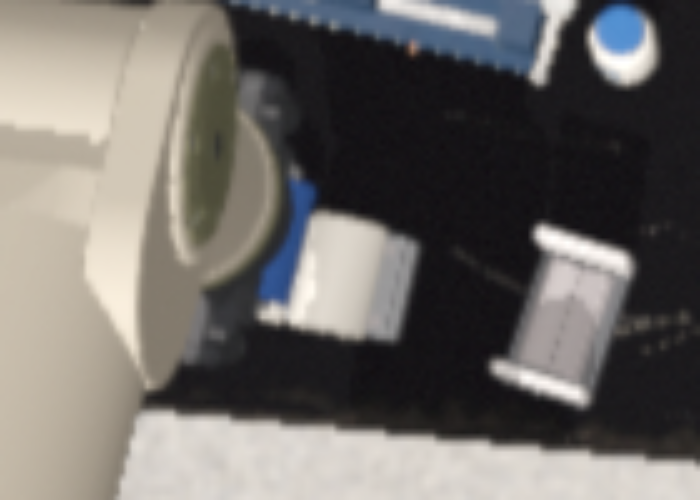

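```bash
cat > mid.py <<'E'
from h import *
def edges(cn,ang):
    """two long silhouette edges: fit lines to contour points of max/min normal offset"""
    a=np.radians(ang); d=np.array([np.cos(a),np.sin(a)]); n=np.array([-d[1],d[0]])
    return d,n
def midline(cn,z,yaw,lo=.3,hi=.7):
    ax=np.array([np.cos(np.radians(yaw)),np.sin(np.radians(yaw))]); nn=np.array([-ax[1],ax[0]])
    P=onz("scene",cn,z)[:,:2]; u=P@ax; v=P@nn
    a,b=np.percentile(u,[0,100]); res=[]
    for f in np.linspace(lo,hi,9):
        m=abs(u-(a+f*(b-a)))<.002
        if m.sum()>1: res.append((v[m].min(),v[m].max()))
    res=np.array(res); return res[:,0].mean(),res[:,1].mean(),res.mean(),(a,b)
E
python3 - <<'E'
from mid import *
p=arm.get_state()["position"]
s=cv2.imread("pics/scene11.png"); s0=cv2.imread("pics/scene0.png")
yaw=-10.2; ax=np.array([np.cos(np.radians(yaw)),np.sin(np.radians(yaw))]); nn=np.array([-ax[1],ax[0]])
print("held true v",p[:2]@nn,"u",p[:2]@ax)
for c,cn in sub(s,190,180,60,60,B2): print("new",c.round(1), [ (z,np.round(midline(cn,z,yaw)[:3],4)) for z in(.0648,p[2]+.016)])
c,cn=sub(s0,190,205,50,40,B2)[0]; print("stack0",np.round(midline(cn,.0648,yaw)[:3],4))
E
```

```text
held true v 0.18018035283758518 u 0.5155505940439057
new [223.6 199.9] [(0.0648, array([0.2989, 0.3925, 0.3457])), (np.float64(0.1561511989052502), array([0.14  , 0.2201, 0.1801]))]
new [215.9 224.8] [(0.0648, array([0.1927, 0.272 , 0.2324])), (np.float64(0.1561511989052502), array([0.0498, 0.1173, 0.0835]))]
stack0 [0.1928 0.2717 0.2323]
```

```bash
python3 - <<'E'
from h import *
t=cv2.imread("pics/top0.png"); yaw=-10.2; ax=np.array([np.cos(np.radians(yaw)),np.sin(np.radians(yaw))]); nn=np.array([-ax[1],ax[0]])
def prof(z,v,u,img):
    X=np.array([np.r_[a*ax+b*nn,z] for b in v for a in u]); q=proj("top",X).astype(np.float32)
    return cv2.remap(img,q[:,0].reshape(len(v),-1),q[:,1].reshape(len(v),-1),cv2.INTER_CUBIC).astype(float).mean(1)
g=cv2.cvtColor(t,cv2.COLOR_BGR2GRAY); sat=hsv(t)[...,1]
u=np.linspace(.495,.53,20)
v=np.arange(.12,.27,.0015)
p=prof(.029,v,u,g)
for a,b in zip(v,p): print(f"{a*1000:.1f}:{b:.0f}",end=" ")
v=np.arange(.19,.27,.0005); p=prof(.0648,v,u,sat); h=p>(p.max()+40)/2; print("\nstack",v[h].min(),v[h].max(),v[h].mean(),p.max(),p.min())
# loose bar known robot v at its own yaw
yaw=-16; ax=np.array([np.cos(np.radians(yaw)),np.sin(np.radians(yaw))]); nn=np.array([-ax[1],ax[0]]); u=np.linspace(.495,.525,20)
c=np.array([.5148,-.0556]); print("true loose v",c@nn, c@ax)
v=np.arange(.05,.13,.0005); p=prof(.044,v,u+c@ax-.51,sat); h=p>(p.max()+40)/2; print(v[h].min(),v[h].max(),v[h].mean())
E
```

```text
120.0:36 121.5:63 123.0:99 124.5:132 126.0:147 127.5:147 129.0:140 130.5:141 132.0:149 133.5:154 135.0:154 136.5:154 138.0:154 139.5:157 141.0:164 142.5:174 144.0:183 145.5:190 147.0:194 148.5:198 150.0:201 151.5:204 153.0:206 154.5:208 156.0:210 157.5:212 159.0:213 160.5:215 162.0:216 163.5:216 165.0:217 166.5:216 168.0:215 169.5:214 171.0:212 172.5:211 174.0:209 175.5:207 177.0:204 178.5:201 180.0:197 181.5:192 183.0:185 184.5:180 186.0:184 187.5:197 189.0:208 190.5:214 192.0:222 193.5:231 195.0:238 196.5:244 198.0:250 199.5:254 201.0:254 202.5:254 204.0:255 205.5:255 207.0:255 208.5:255 210.0:255 211.5:253 213.0:234 214.5:186 216.0:131 217.5:97 219.0:90 220.5:94 222.0:100 223.5:104 225.0:107 226.5:110 228.0:112 229.5:114 231.0:116 232.5:118 234.0:120 235.5:122 237.0:123 238.5:124 240.0:125 241.5:124 243.0:123 244.5:121 246.0:119 247.5:117 249.0:115 250.5:112 252.0:108 253.5:108 255.0:121 256.5:154 258.0:199 259.5:237 261.0:253 262.5:254 264.0:251 265.5:247 267.0:241 268.5:232 270.0:218 
stack 0.20900000000000002 0.24600000000000005 0.2275 170.1 1.05
true loose v 0.08845196048042067 0.5101829580524718
0.06900000000000002 0.11150000000000006 0.09025000000000004
```

move_arm --targets '[[[0.4,-0.2,0.5,0],[0,0,1.2,0],[0,0,1.2,0],[0,0,0.8,0],[0,0,0,0]]]'

```text
clock: 14.55
position: [0.5361, 0.0912, 0.1001]
tool_rot: [-3.138, 0.002, 1.392]
force: [-0.3, -0.4, -2.1]
opening: 0.0593
```

move_arm --targets '[[[0,0,0,0],[0,0,0,0]]]'

```text
clock: 14.72
position: [0.538, 0.0911, 0.1028]
tool_rot: [3.142, 0.0, 1.391]
force: [0.9, 0.5, -1.1]
opening: 0.0595
```

```bash
python3 - <<'E'
from h import *
st();plan(.5381,.0899,.065,79.8)
s=arm.read_camera("scene")[:,:,::-1]; cv2.imwrite("pics/scene12.png",s)
t=arm.read_camera("top")[:,:,::-1]; cv2.imwrite("pics/top12.png",t)
cv2.imwrite("pics/c16.png",cv2.resize(s[180:270,190:280],None,fx=6.6,fy=6.6))
cv2.imwrite("pics/c17.png",cv2.resize(t[220:290,185:285],None,fx=7,fy=7))
E
```

```text
t 14.72 p [0.538, 0.0911, 0.1028] rpy [180.0, 0.02, 79.73] F [0.9, 0.5, -1.1] op 0.0595 j [-0.95, 0.44, 0.92, 1.79, -0.39, 1.11, -0.08]
rows 1 total cm [ 0.01 -0.12 -3.78] turn -0.1
[[-0.11, 0.04, 3.78, -0.07]]
```

View pics/c16.png

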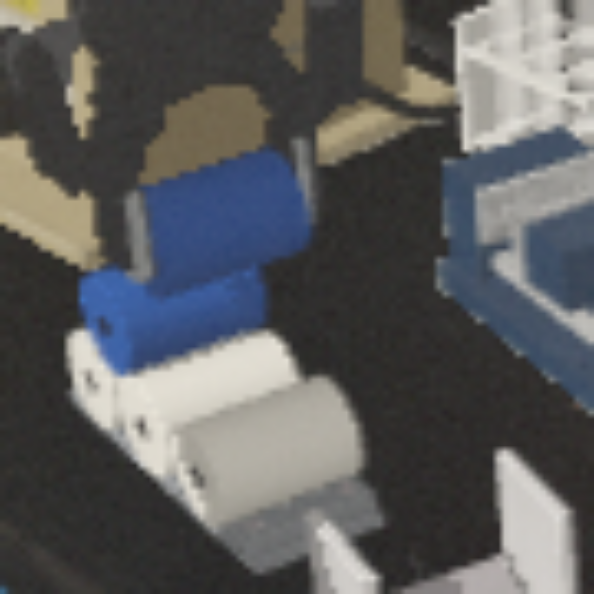

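View pics/c17.png

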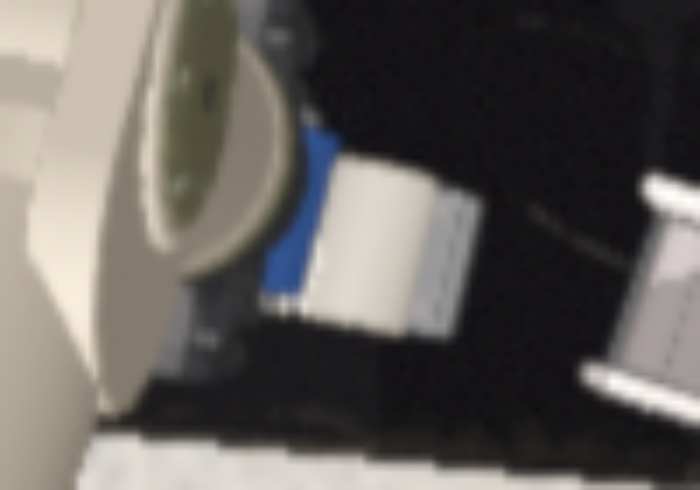

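```bash
python3 - <<'E'
from h import *
t=cv2.imread("pics/top12.png"); yaw=-10.2; ax=np.array([np.cos(np.radians(yaw)),np.sin(np.radians(yaw))]); nn=np.array([-ax[1],ax[0]])
p=arm.get_state()["position"]; vt=p[:2]@nn
c,_=ray("top",[(0,0)]); cv=c[:2]@nn
def prof(z,v,u,img):
    X=np.array([np.r_[a*ax+b*nn,z] for b in v for a in u]); q=proj("top",X).astype(np.float32)
    return cv2.remap(img,q[:,0].reshape(len(v),-1),q[:,1].reshape(len(v),-1),cv2.INTER_CUBIC).astype(float).mean(1)
v=np.arange(.14,.19,.0005)
for dz in(.0145,.016):
    z=p[2]+dz; pr=prof(z,v,np.linspace(.5,.525,15),hsv(t)[...,1]); i=np.where(pr>80)[0][0]
    h=c[2]-z; off=.021*np.hypot(h,vt-cv)/h
    print(dz,"edge",v[i],"-> axis",v[i]+off,"true",vt,"bias",v[i]+off-vt,pr.max(),pr.min())
# white right edge and valley in this image
v=np.arange(.135,.2,.0015)
print([f"{a*1000:.1f}:{b:.0f}" for a,b in zip(v,prof(.029,v,np.linspace(.495,.53,15),cv2.cvtColor(t,cv2.COLOR_BGR2GRAY)))])
E
```

```text
0.0145 edge 0.16600000000000004 -> axis 0.18747791582582105 true 0.18513314078461474 bias 0.0023447750412063095 171.06666666666666 12.2
0.016 edge 0.16550000000000004 -> axis 0.1869790518325649 true 0.18513314078461474 bias 0.0018459110479501772 171.26666666666668 12.4
['135.0:155', '136.5:155', '138.0:154', '139.5:157', '141.0:164', '142.5:175', '144.0:184', '145.5:190', '147.0:194', '148.5:198', '150.0:201', '151.5:204', '153.0:206', '154.5:208', '156.0:210', '157.5:212', '159.0:213', '160.5:215', '162.0:216', '163.5:217', '165.0:217', '166.5:217', '168.0:216', '169.5:214', '171.0:212', '172.5:211', '174.0:209', '175.5:208', '177.0:207', '178.5:209', '180.0:203', '181.5:169', '183.0:121', '184.5:86', '186.0:74', '187.5:73', '189.0:74', '190.5:71', '192.0:66', '193.5:62', '195.0:59', '196.5:57', '198.0:58', '199.5:61']
```

move_arm --targets '[[[-0.17,0,0,0],[0,0,0.8,0],[0,0,1.0,0],[0,0,1.0,0],[0,0,0.7,0]]]'

```text
clock: 15.23
position: [0.5367, 0.0897, 0.0659]
tool_rot: [-3.14, 0.001, 1.392]
force: [-0.4, 0.0, -0.7]
opening: 0.0594
```

move_arm --targets '[[[0,0,0,0],[0,0,0,0],[0,0,0,0]]]'

```text
clock: 15.48
position: [0.5377, 0.0895, 0.0678]
tool_rot: [3.142, 0.0, 1.392]
force: [-0.4, 0.3, -0.9]
opening: 0.0595
```

```bash
python3 - <<'E'
from h import *
st();p=arm.get_state()["position"];print("v",p[0]*.1771+p[1]*.9842,"u",p[0]*.9842-p[1]*.1771)
s=arm.read_camera("scene")[:,:,::-1]; cv2.imwrite("pics/scene13.png",s)
cv2.imwrite("pics/c18.png",cv2.resize(s[190:270,190:270],None,fx=7,fy=7))
E
```

```text
t 15.48 p [0.5377, 0.0895, 0.0678] rpy [180.0, 0.02, 79.74] F [-0.4, 0.3, -0.9] op 0.0595 j [-0.92, 0.48, 0.89, 1.82, -0.43, 1.04, -0.04]
v 0.18331205870976552 u 0.5133063175095262
```

View pics/c18.png

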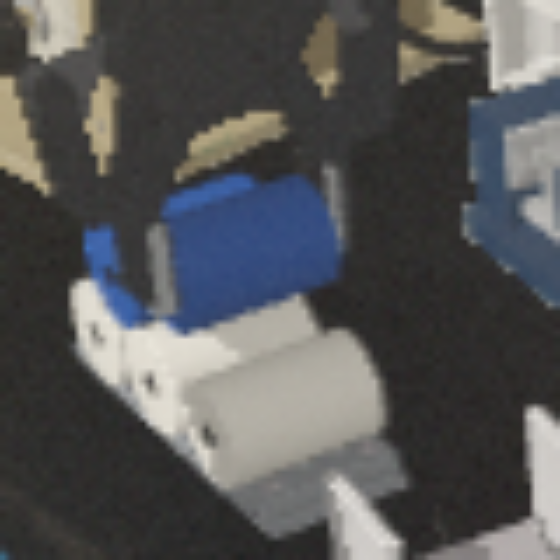

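move_arm --targets '[[[0,0,0.5,0],[0,0,0.5,0],[0,0,0.3,0],[0,0,0,0],[0,0,0,0]]]'

```text
clock: 15.95
position: [0.5373, 0.0896, 0.0545]
tool_rot: [-3.141, 0.0, 1.392]
force: [0.2, 0.3, -1.2]
opening: 0.0595
```

move_arm --targets '[[[0,0,0.2,0],[0,0,0,0],[0,0,0,0]]]'

```text
clock: 16.2
position: [0.5375, 0.0897, 0.0528]
tool_rot: [-3.142, 0.0, 1.392]
force: [-0.6, -1.4, -1.1]
opening: 0.0592
```

move_arm --targets '[[[0,0,0.1,0],[0,0,0,0],[0,0,0,0]]]'

```text
clock: 16.45
position: [0.5375, 0.0897, 0.0518]
tool_rot: [-3.142, 0.0, 1.392]
force: [1.1, -0.2, -0.8]
opening: 0.0594
```

move_arm --targets '[[[0,0,0.1,0],[0,0,0,0],[0,0,0,0]]]'

```text
clock: 16.7
position: [0.5375, 0.0897, 0.0507]
tool_rot: [-3.141, 0.0, 1.392]
force: [-0.1, 0.4, -1.2]
opening: 0.0593
```

move_arm --targets '[[[0,0,0.1,0],[0,0,0,0],[0,0,0,0]]]'

```text
clock: 16.95
position: [0.5375, 0.0897, 0.0497]
tool_rot: [-3.141, 0.0, 1.392]
force: [0.2, 0.3, -1.7]
opening: 0.0595
```

move_arm --targets '[[[0,0,0.1,0],[0,0,0,0],[0,0,0,0]]]'

```text
clock: 17.2
position: [0.5377, 0.0898, 0.0496]
tool_rot: [-3.142, -0.001, 1.392]
force: [-4.9, 0.1, 8.7]
opening: 0.0595
```

move_arm --targets '[[[0,0,0.07,0],[0,0,0,0],[0,0,0,0]]]'

```text
clock: 17.45
position: [0.5377, 0.0899, 0.0495]
tool_rot: [-3.141, -0.002, 1.392]
force: [-7.4, 0.1, 16.3]
opening: 0.0594
```

move_arm --targets '[[[0,0,-0.15,0],[0,0,0,0]]]'

```text
clock: 17.62
position: [0.5378, 0.0897, 0.0499]
tool_rot: [3.141, -0.0, 1.392]
force: [-0.8, -0.5, -0.9]
opening: 0.0592
```

move_arm --targets '[[[0,0,0,0],[0,0,0,0],[0,0,0,0],[0,0,0,0],[0,0,0,0]]]' --gripper 0.9

```text
clock: 18.03
position: [0.5375, 0.0896, 0.0495]
tool_rot: [-3.141, 0.0, 1.392]
force: [0.1, -0.3, 0.5]
opening: 0.0811
```

```bash
python3 - <<'E'
from h import *
st()
s=arm.read_camera("scene")[:,:,::-1]; cv2.imwrite("pics/scene14.png",s)
cv2.imwrite("pics/c19.png",cv2.resize(s[190:270,190:270],None,fx=7,fy=7))
E
```

```text
t 18.03 p [0.5375, 0.0896, 0.0495] rpy [-179.99, 0.01, 79.75] F [0.1, -0.3, 0.5] op 0.0811 j [-0.9, 0.51, 0.87, 1.84, -0.45, 1.01, -0.02]
```

View pics/c19.png

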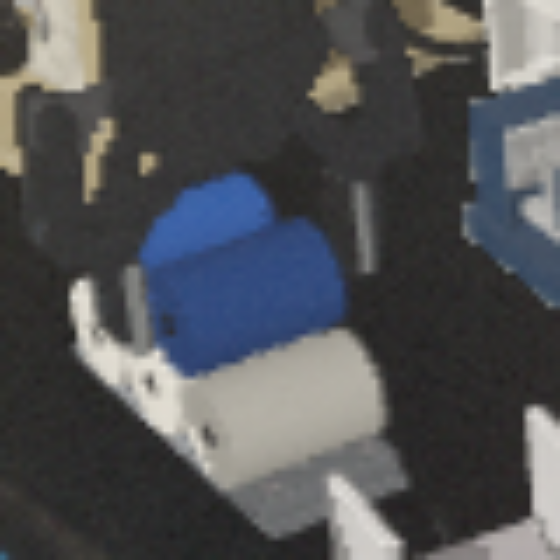

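move_arm --targets '[[[0,0,-0.8,0],[0,0,-2,0],[0,0,-3,0],[0,0,-3,0],[0,0,-2,0]]]'

```text
clock: 18.5
position: [0.5384, 0.0892, 0.1608]
tool_rot: [3.139, -0.001, 1.391]
force: [0.4, 0.7, -0.2]
opening: 0.0813
```

```bash
python3 - <<'E'
from h import *
st()
s=arm.read_camera("scene")[:,:,::-1]; cv2.imwrite("pics/scene15.png",s)
cv2.imwrite("pics/c20.png",cv2.resize(s[190:270,190:270],None,fx=7,fy=7))
plan(.5152,-.1997,.15,109.2)
E
```

```text
t 18.5 p [0.5384, 0.0892, 0.1608] rpy [179.87, -0.05, 79.69] F [0.4, 0.7, -0.2] op 0.0813 j [-0.99, 0.37, 0.97, 1.73, -0.32, 1.21, -0.12]
rows 8 total cm [ -2.5  -28.9   -1.39] turn -29.5
[[-3.61, 0.34, 0.17, -3.69], [-3.62, 0.11, 0.17, -3.69], [-3.62, -0.13, 0.17, -3.69], [-3.61, -0.36, 0.17, -3.69], [-3.58, -0.59, 0.17, -3.69]]
[[-3.53, -0.82, 0.17, -3.69], [-3.47, -1.05, 0.17, -3.69], [-3.4, -1.27, 0.17, -3.69]]
```

View pics/c20.png

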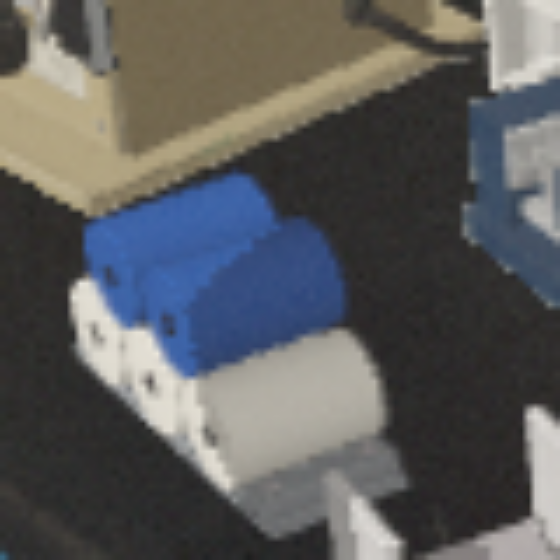

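move_arm --targets '[[[-1.8,0.2,0,-1.8],[-3.6,0.3,0,-3.7],[-3.6,0,0,-3.7],[-3.6,-0.2,0.2,-3.7],[-3.6,-0.4,0.2,-3.7]]]'

```text
clock: 18.97
position: [0.5257, -0.0739, 0.1541]
tool_rot: [3.141, -0.0, 1.685]
force: [0.7, -0.7, 0.8]
opening: 0.0813
```

move_arm --targets '[[[-3.6,-0.7,0.2,-3.7],[-3.5,-0.9,0.2,-3.7],[-3.5,-1.1,0.2,-3.7],[-1.8,-0.7,0,-1.8],[0,0,0,0]]]'

```text
clock: 19.38
position: [0.5146, -0.2073, 0.1485]
tool_rot: [-3.141, 0.003, 1.9]
force: [0.2, -0.7, 0.2]
opening: 0.0811
```

move_arm --targets '[[[0,0,0,0]]]'

```text
clock: 19.47
position: [0.516, -0.2027, 0.1479]
tool_rot: [-3.142, 0.0, 1.903]
force: [-0.1, -0.0, -0.5]
opening: 0.0809
```

```bash
python3 - <<'E'
from h import *
st();plan(.5152,-.1997,.065,109.2)
s=arm.read_camera("scene")[:,:,::-1]; cv2.imwrite("pics/scene16.png",s)
h=[(190+(110+.5)/7-.5,190+(275+.5)/7-.5),(190+(168.5)/7-.5,190+323.5/7-.5)]; P=onz("scene",h,.0648); print(P,np.linalg.norm(P[0]-P[1]))
c,cn=sub(s,275,260,60,60,O2)[0];print(c,onz("scene",[c],.044))
cv2.imwrite("pics/c21.png",cv2.resize(s[230:330,260:350],None,fx=6,fy=6))
E
```

```text
t 19.47 p [0.516, -0.2027, 0.1479] rpy [-180.0, 0.03, 109.01] F [-0.1, -0.0, -0.5] op 0.0809 j [-0.4, 0.39, 0.91, 1.72, -0.33, 1.19, 0.93]
rows 3 total cm [-0.08  0.3  -8.29] turn -0.2
[[0.1, 0.01, 2.76, -0.06], [0.1, 0.01, 2.76, -0.06], [0.1, 0.01, 2.76, -0.06]]
[[0.51642817 0.14081551 0.0648    ]
 [0.50956936 0.09790203 0.0648    ]] 0.04345814825755112
[300.92421406 289.58646956] [[ 0.5151299  -0.19599745  0.044     ]]
```

View pics/c21.png

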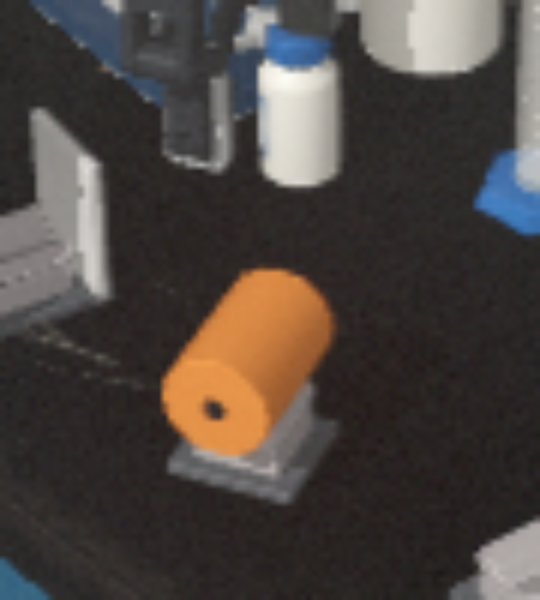

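move_arm --targets '[[[0.1,0,1.5,0],[0.1,0,2.2,0],[0.05,0,2.2,0],[0,0,1.5,0],[0,0,0,0]]]' --gripper 1

```text
clock: 19.93
position: [0.5145, -0.1953, 0.0706]
tool_rot: [-3.138, -0.003, 1.91]
force: [-1.2, -0.3, -0.1]
opening: 0.0851
```

move_arm --targets '[[[0,0,0,0],[0,0,0,0]]]'

```text
clock: 20.1
position: [0.5166, -0.1979, 0.0746]
tool_rot: [3.141, 0.001, 1.908]
force: [0.5, -0.1, -0.8]
opening: 0.0852
```

```bash
python3 - <<'E'
from h import *
st();plan(.5152,-.1997,.028,109.2)
s=arm.read_camera("scene")[:,:,::-1]; cv2.imwrite("pics/scene17.png",s)
cv2.imwrite("pics/c22.png",cv2.resize(s[230:330,260:350],None,fx=6,fy=6))
E
```

```text
t 20.1 p [0.5166, -0.1979, 0.0746] rpy [179.95, 0.03, 109.32] F [0.5, -0.1, -0.8] op 0.0852 j [-0.36, 0.48, 0.85, 1.8, -0.41, 1.05, 0.99]
rows 2 total cm [-0.14 -0.18 -4.66] turn 0.1
[[-0.06, -0.1, 2.33, 0.06], [-0.06, -0.1, 2.33, 0.06]]
```

View pics/c22.png

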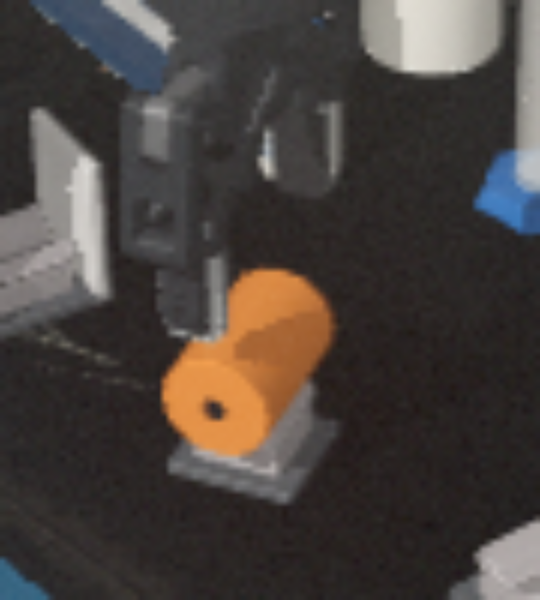

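move_arm --targets '[[[-0.1,-0.15,1.0,0],[0,0,1.2,0],[0,0,0.8,0],[0,0,0,0],[0,0,0,0]]]'

```text
clock: 20.57
position: [0.514, -0.1999, 0.0427]
tool_rot: [-3.14, -0.001, 1.906]
force: [0.2, -0.0, 0.5]
opening: 0.0856
```

```bash
python3 - <<'E'
from h import *
st();plan(.5152,-.1997,.028,109.2)
s=arm.read_camera("scene")[:,:,::-1]; cv2.imwrite("pics/scene18.png",s)
cv2.imwrite("pics/c23.png",cv2.resize(s[230:330,260:350],None,fx=6,fy=6))
E
```

```text
t 20.57 p [0.514, -0.1999, 0.0427] rpy [-179.9, -0.05, 109.22] F [0.2, -0.0, 0.5] op 0.0856 j [-0.33, 0.52, 0.82, 1.82, -0.45, 1.0, 1.02]
rows 1 total cm [ 0.12  0.02 -1.47] turn 0.0
[[-0.02, 0.12, 1.47, 0.02]]
```

View pics/c23.png

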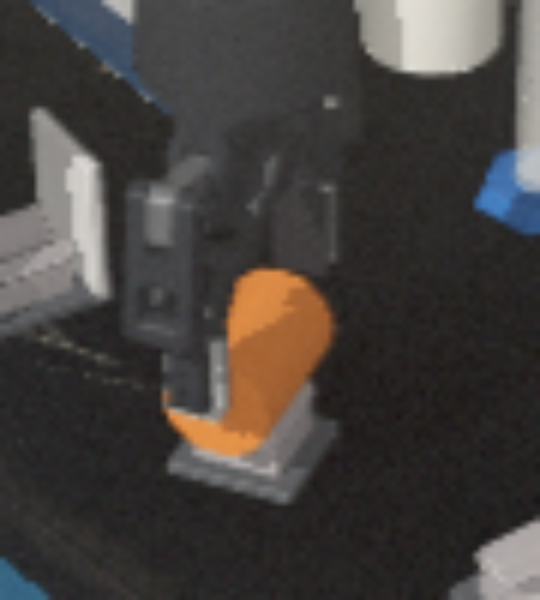

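move_arm --targets '[[[0,0.1,0.8,0],[0,0,0.6,0],[0,0,0,0],[0,0,0,0]]]'

```text
clock: 20.95
position: [0.5152, -0.1996, 0.0291]
tool_rot: [-3.141, -0.0, 1.907]
force: [0.3, 0.3, -0.0]
opening: 0.0857
```

move_arm --targets '[[[0,0,0,0],[0,0,0,0],[0,0,0,0],[0,0,0,0],[0,0,0,0]]]' --gripper 0.0 --force 35

```text
clock: 21.37
position: [0.5159, -0.1998, 0.03]
tool_rot: [3.141, 0.0, 1.907]
force: [-1.1, -0.6, 3.4]
opening: 0.0596
```

move_arm --targets '[[[0,0,-0.6,0],[0,0,-1.5,0],[0,0,-2.5,0],[0,0,-2.5,0],[0,0,-2,0]]]'

```text
clock: 21.78
position: [0.5155, -0.1999, 0.1223]
tool_rot: [3.141, 0.0, 1.906]
force: [1.2, -0.1, -1.9]
opening: 0.0598
```

move_arm --targets '[[[0,0,-2,0],[0,0,-2,0],[0,0,-1,0],[0,0,0,0]]]'

```text
clock: 22.12
position: [0.5166, -0.2002, 0.1728]
tool_rot: [3.138, 0.002, 1.907]
force: [0.8, -0.6, -1.4]
opening: 0.0595
```

```bash
python3 - <<'E'
from h import *
st()
# peak robot coords: u .5135, v = gap .1833+.022
u,v=.5135,.2053; x=u*.9842+v*.1771; y=-u*.1771+v*.9842; print(x,y)
plan(x-.005,y-.03,.19,79.8)
s=arm.read_camera("scene")[:,:,::-1]; cv2.imwrite("pics/scene19.png",s)
cv2.imwrite("pics/c24.png",cv2.resize(s[200:330,240:350],None,fx=4.5,fy=4.5))
E
```

```text
t 22.12 p [0.5166, -0.2002, 0.1728] rpy [179.82, 0.1, 109.24] F [0.8, -0.6, -1.4] op 0.0595 j [-0.42, 0.36, 0.92, 1.69, -0.31, 1.24, 0.91]
0.5417453299999999 0.11111541000000003
rows 8 total cm [ 2.01 28.13  1.72] turn 29.4
[[3.24, 1.4, -0.22, 3.68], [3.32, 1.19, -0.22, 3.68], [3.39, 0.97, -0.22, 3.68], [3.44, 0.75, -0.22, 3.68], [3.49, 0.53, -0.22, 3.68]]
[[3.51, 0.3, -0.22, 3.68], [3.52, 0.08, -0.22, 3.68], [3.52, -0.15, -0.22, 3.68]]
```

View pics/c24.png

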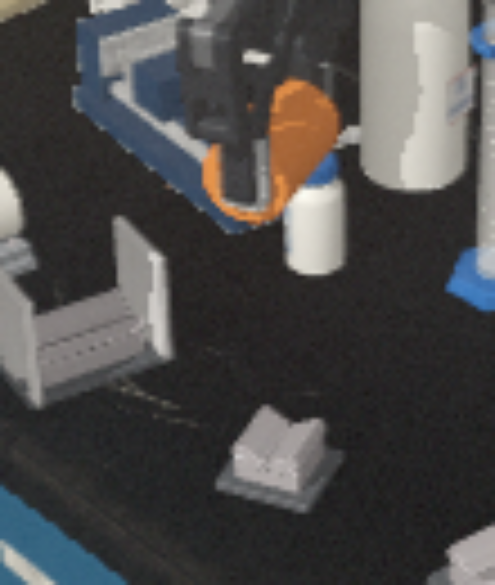

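move_arm --targets '[[[1.6,0.7,-0.2,1.8],[3.2,1.3,-0.2,3.7],[3.4,1.0,-0.2,3.7],[3.4,0.8,-0.2,3.7],[3.5,0.6,0,3.7]]]'

```text
clock: 22.58
position: [0.5245, -0.0406, 0.1773]
tool_rot: [-3.14, 0.0, 1.613]
force: [0.2, 0.1, -1.1]
opening: 0.0597
```

move_arm --targets '[[[3.5,0.3,0,3.7],[3.5,0.1,0,3.7],[3.5,-0.1,0,3.7],[1.8,-0.1,0,1.8],[0,0,0,0]]]'

```text
clock: 23.0
position: [0.5309, 0.0874, 0.1763]
tool_rot: [-3.138, 0.0, 1.399]
force: [0.5, 1.0, -0.6]
opening: 0.0596
```

move_arm --targets '[[[0,0,0,0]]]'

```text
clock: 23.08
position: [0.531, 0.0824, 0.1768]
tool_rot: [-3.139, 0.002, 1.396]
force: [0.4, -1.2, -0.7]
opening: 0.0594
```

```bash
python3 - <<'E'
from h import *
st()
plan(.5417,.1111,.15,79.8)
E
```

```text
t 23.08 p [0.531, 0.0824, 0.1768] rpy [-179.87, 0.11, 79.96] F [0.4, -1.2, -0.7] op 0.0594 j [-0.99, 0.33, 0.97, 1.72, -0.28, 1.24, -0.14]
rows 2 total cm [ 1.07  2.87 -2.68] turn 0.2
[[1.51, 0.27, 1.34, 0.08], [1.51, 0.27, 1.34, 0.08]]
```

move_arm --targets '[[[1.2,0.2,0,0],[1.2,0.2,0.6,0],[0.6,0.15,1.0,0],[0,0,0.6,0],[0,0,0,0]]]'

```text
clock: 23.5
position: [0.5417, 0.1093, 0.1542]
tool_rot: [-3.139, 0.002, 1.392]
force: [-0.6, -0.1, -1.4]
opening: 0.0595
```

move_arm --targets '[[[0,0,0,0],[0,0,0,0]]]'

```text
clock: 23.67
position: [0.5428, 0.1085, 0.1566]
tool_rot: [-3.142, 0.0, 1.391]
force: [-0.2, 0.4, -1.2]
opening: 0.0595
```

```bash
python3 - <<'E'
from h import *
st();plan(.5417,.1111,.115,79.8)
s=arm.read_camera("scene")[:,:,::-1]; cv2.imwrite("pics/scene20.png",s)
cv2.imwrite("pics/c25.png",cv2.resize(s[160:270,180:280],None,fx=5.4,fy=5.4))
E
```

```text
t 23.67 p [0.5428, 0.1085, 0.1566] rpy [-179.99, 0.03, 79.67] F [-0.2, 0.4, -1.2] op 0.0595 j [-0.99, 0.39, 0.94, 1.71, -0.33, 1.21, -0.15]
rows 2 total cm [-0.11  0.26 -4.16] turn -0.1
[[0.12, -0.08, 2.08, -0.06], [0.12, -0.08, 2.08, -0.06]]
```

View pics/c25.png

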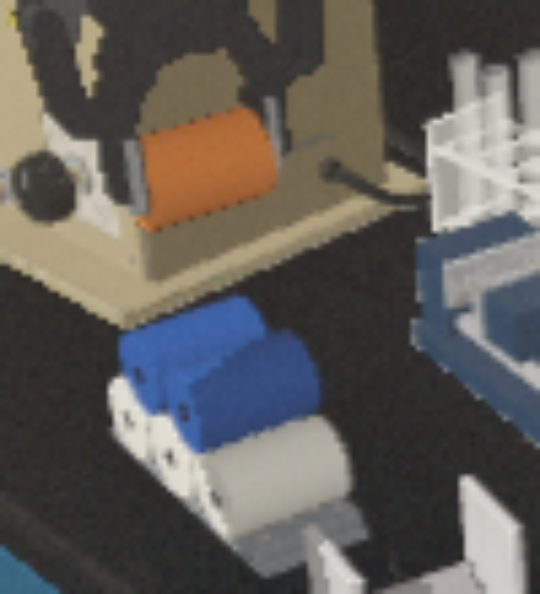

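move_arm --targets '[[[0.25,-0.08,0.6,0],[0,0,1.3,0],[0,0,1.3,0],[0,0,0.8,0],[0,0,0,0]]]'

```text
clock: 24.13
position: [0.5407, 0.1119, 0.1138]
tool_rot: [-3.138, 0.002, 1.392]
force: [-0.1, 0.4, -2.0]
opening: 0.06
```

move_arm --targets '[[[0,0,0,0],[0,0,0,0]]]'

```text
clock: 24.3
position: [0.5426, 0.1118, 0.1167]
tool_rot: [3.141, 0.0, 1.392]
force: [1.0, -0.9, -1.3]
opening: 0.0595
```

```bash
python3 - <<'E'
from h import *
st();plan(.5416,.1112,.095,79.8)
s=arm.read_camera("scene")[:,:,::-1]; cv2.imwrite("pics/scene21.png",s)
t=arm.read_camera("top")[:,:,::-1]; cv2.imwrite("pics/top21.png",t)
cv2.imwrite("pics/c26.png",cv2.resize(s[180:270,190:270],None,fx=6.5,fy=6.5))
cv2.imwrite("pics/c27.png",cv2.resize(t[220:290,185:285],None,fx=7,fy=7))
E
```

```text
t 24.3 p [0.5426, 0.1118, 0.1167] rpy [179.99, 0.02, 79.73] F [1.0, -0.9, -1.3] op 0.0595 j [-0.97, 0.43, 0.91, 1.75, -0.37, 1.14, -0.13]
rows 1 total cm [-0.1  -0.06 -2.17] turn -0.1
[[-0.08, -0.09, 2.17, -0.07]]
```

View pics/c26.png

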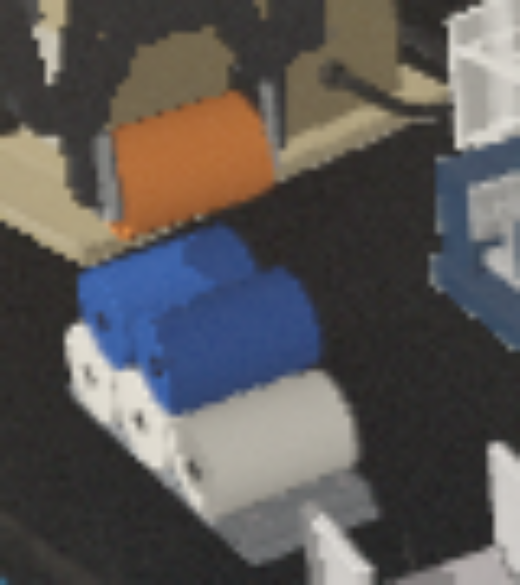

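View pics/c27.png

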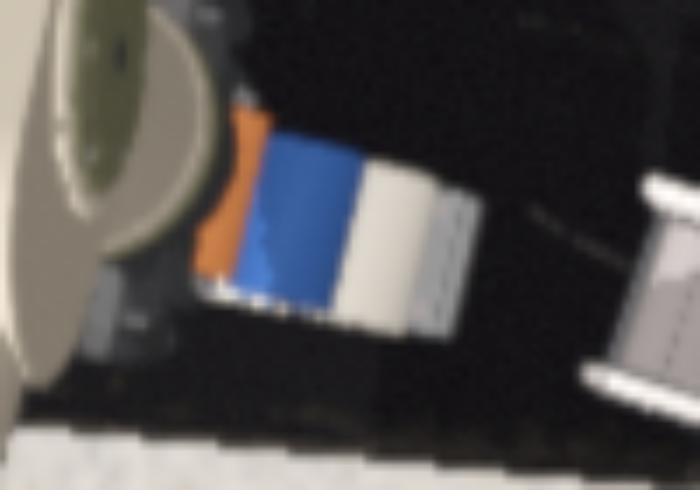

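move_arm --targets '[[[-0.08,-0.08,0.6,0],[0,0,0.9,0],[0,0,0.6,0],[0,0,0,0],[0,0,0,0]]]'

```text
clock: 24.82
position: [0.541, 0.1113, 0.0949]
tool_rot: [-3.14, 0.001, 1.392]
force: [0.3, 0.3, -0.8]
opening: 0.0592
```

move_arm --targets '[[[0,0,0.3,0],[0,0,0.2,0],[0,0,0,0],[0,0,0,0]]]'

```text
clock: 25.15
position: [0.5415, 0.1114, 0.0906]
tool_rot: [-3.142, 0.0, 1.392]
force: [0.3, -0.0, -1.2]
opening: 0.0598
```

```bash
python3 - <<'E'
from h import *
st();p=arm.get_state()["position"];print("v",p[0]*.1771+p[1]*.9842,"u",p[0]*.9842-p[1]*.1771)
s=arm.read_camera("scene")[:,:,::-1]; cv2.imwrite("pics/scene22.png",s)
cv2.imwrite("pics/c28.png",cv2.resize(s[180:270,190:270],None,fx=6.5,fy=6.5))
E
```

```text
t 25.15 p [0.5415, 0.1114, 0.0906] rpy [-180.0, 0.0, 79.74] F [0.3, -0.0, -1.2] op 0.0598 j [-0.95, 0.46, 0.89, 1.78, -0.4, 1.09, -0.1]
v 0.2055221105718264 u 0.5132322743201094
```

View pics/c28.png

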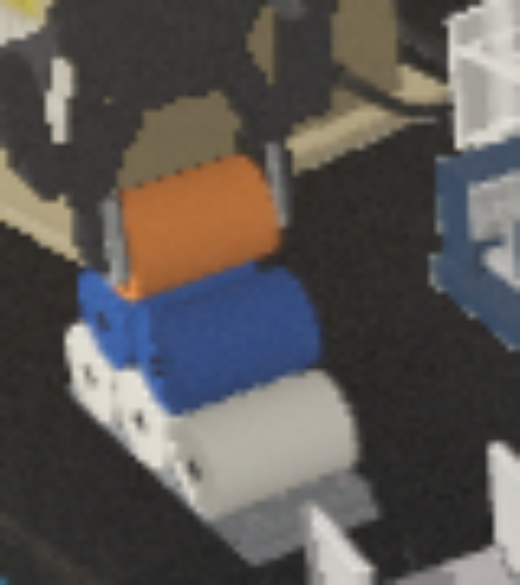

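Well aligned. I'll lower it in fine steps until it touches.

move_arm --targets '[[[0,0,0.2,0],[0,0,0,0],[0,0,0,0]]]'

```text
clock: 25.45
position: [0.5414, 0.1114, 0.0885]
tool_rot: [-3.141, 0.0, 1.392]
force: [-0.0, 0.1, -1.8]
opening: 0.0598
```

move_arm --targets '[[[0,0,0.1,0],[0,0,0,0],[0,0,0,0]]]'

```text
clock: 25.7
position: [0.5416, 0.1114, 0.0876]
tool_rot: [3.141, 0.0, 1.392]
force: [0.0, -0.1, -1.7]
opening: 0.0596
```

move_arm --targets '[[[0,0,0.1,0],[0,0,0,0],[0,0,0,0]]]'

```text
clock: 25.95
position: [0.5418, 0.1113, 0.0873]
tool_rot: [3.141, -0.001, 1.392]
force: [-3.1, -0.1, 6.1]
opening: 0.0598
```

move_arm --targets '[[[0,0,-0.05,0],[0,0,0,0]]]'

```text
clock: 26.12
position: [0.5417, 0.1113, 0.0874]
tool_rot: [3.141, -0.0, 1.392]
force: [-0.6, -0.0, 3.4]
opening: 0.0594
```

move_arm --targets '[[[0,0,0,0],[0,0,0,0],[0,0,0,0],[0,0,0,0],[0,0,0,0]]]' --gripper 0.9

```text
clock: 26.53
position: [0.5414, 0.1114, 0.087]
tool_rot: [-3.141, 0.0, 1.392]
force: [-0.4, 0.9, -0.1]
opening: 0.0809
```

```bash
python3 - <<'E'
from h import *
st()
s=arm.read_camera("scene")[:,:,::-1]; cv2.imwrite("pics/scene23.png",s)
cv2.imwrite("pics/c29.png",cv2.resize(s[180:270,190:270],None,fx=6.5,fy=6.5))
E
```

```text
t 26.53 p [0.5414, 0.1114, 0.087] rpy [-179.99, 0.01, 79.75] F [-0.4, 0.9, -0.1] op 0.0809 j [-0.95, 0.47, 0.88, 1.79, -0.41, 1.08, -0.1]
```

View pics/c29.png

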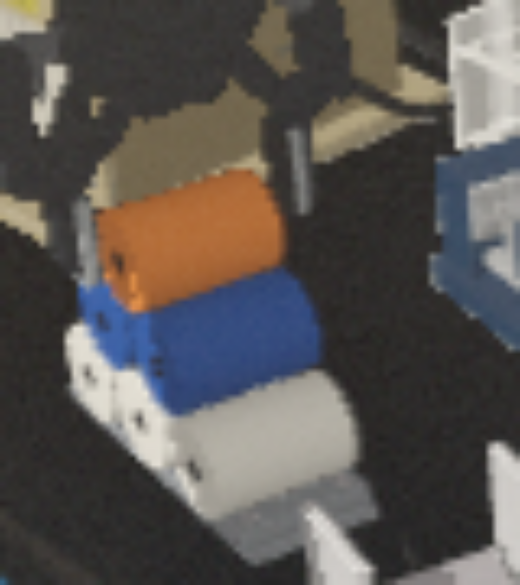

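The orange bar sits on the two blue ones, let go. Next I'll back straight up and move clear for a check.

move_arm --targets '[[[0,0,-0.8,0],[0,0,-2,0],[0,0,-3,0],[0,0,-3,0],[0,0,-2,0]]]'

```text
clock: 27.0
position: [0.5423, 0.111, 0.1983]
tool_rot: [3.139, -0.001, 1.391]
force: [0.2, 0.0, 0.2]
opening: 0.0811
```

move_arm --targets '[[[-2,0,0,0],[-3.5,0,0,0],[-3.5,0,0,0],[-3.5,0,0,0],[-3.5,0,0,0]]]'

```text
clock: 27.42
position: [0.5126, -0.0476, 0.1958]
tool_rot: [3.141, -0.001, 1.392]
force: [0.8, 0.2, 0.6]
opening: 0.081
```

move_arm --targets '[[[-3.5,0,0,0],[-3.5,0,0,0],[-3,0,0,0],[-1.5,0,0,0],[0,0,0,0]]]'

```text
clock: 27.83
position: [0.491, -0.1641, 0.1961]
tool_rot: [3.14, 0.001, 1.384]
force: [-0.9, -0.4, -0.3]
opening: 0.0812
```

```bash
python3 - <<'E'
from h import *
st()
s=arm.read_camera("scene")[:,:,::-1]; cv2.imwrite("pics/scene24.png",s)
t=arm.read_camera("top")[:,:,::-1]; cv2.imwrite("pics/top24.png",t)
cv2.imwrite("pics/c30.png",cv2.resize(s[180:270,190:270],None,fx=6.5,fy=6.5,interpolation=cv2.INTER_CUBIC))
cv2.imwrite("pics/c31.png",cv2.resize(t[220:290,185:285],None,fx=7,fy=7,interpolation=cv2.INTER_CUBIC))
so=sub(s,195,190,60,60,O2,amin=1500); to=sub(t,190,225,60,60,O2,amin=1500)
for a in to:
  for b in so: print(a[0],b[0],tri(a[0],b[0]))
# 2mm holes
g=cv2.cvtColor(s,cv2.COLOR_BGR2GRAY).astype(float)
for nm,(cx,cy),z in(("org",(119,262),.1006),("bs",(100,320),.0648),("bl",(157,366),.0648),("wL",(91,373),.029),("wM",(139,420),.029),("wR",(194,467),.029)):
    h=(190+(cx+.5)/6.5-.5,180+(cy+.5)/6.5-.5); e=onz("scene",[h],z)[0]; print(nm,"u",round(e[0]*.9842-e[1]*.1771,4),"v",round(e[0]*.1771+e[1]*.9842,4))
# bystanders: diff
for n in("top","scene"):
    a=cv2.imread(f"pics/{n}0.png").astype(int);b=(t if n=="top" else s).astype(int)
    d=(abs(a-b).max(2)>60)
    reg={"top":[(280,195,310,220),(340,180,372,212),(385,188,412,215)],"scene":[(300,230,320,265),(355,245,385,285),(400,262,425,308)]}[n]
    print(n,[int(d[y0:y1,x0:x1].sum()) for x0,y0,x1,y1 in reg])
E
```

```text
t 27.83 p [0.491, -0.1641, 0.1961] rpy [179.93, 0.05, 79.32] F [-0.9, -0.4, -0.3] op 0.0812 j [-0.64, 0.27, 1.07, 1.75, -0.25, 1.27, 0.31]
[216.10256257 247.25820421] [218.82474122 216.04035296] (array([0.54392284, 0.11172156, 0.10139338]), np.float64(0.002592911435843956))
org u 0.4844 v 0.2077
bs u 0.4828 v 0.2308
bl u 0.4841 v 0.1856
wL u 0.4846 v 0.253
wM u 0.4834 v 0.2088
wR u 0.4843 v 0.1651
top [15, 0, 0]
scene [0, 0, 0]
```

View pics/c30.png

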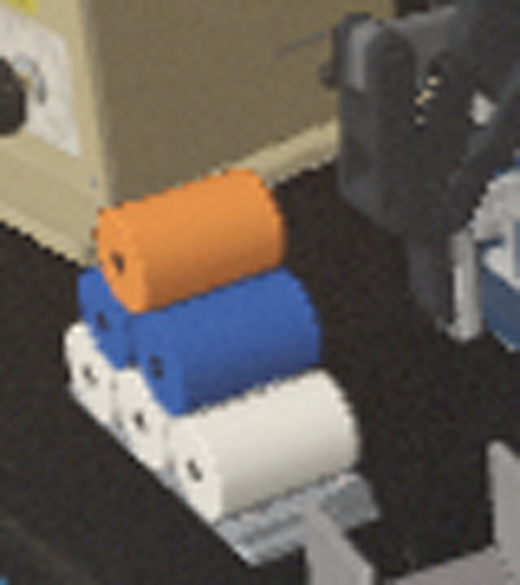

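View pics/c31.png

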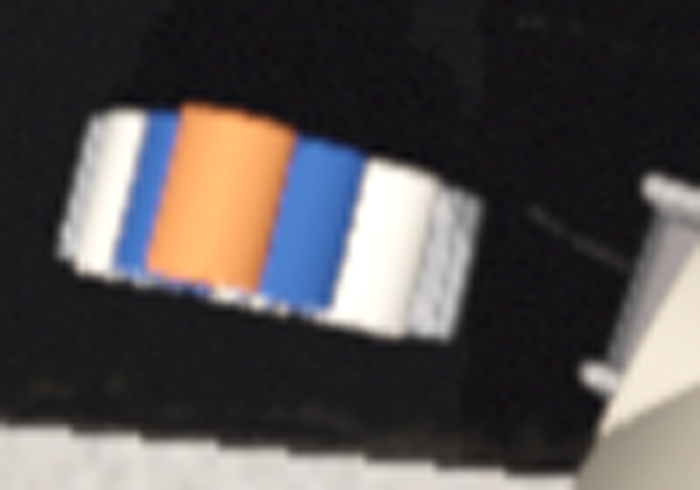

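View pics/scene24.png

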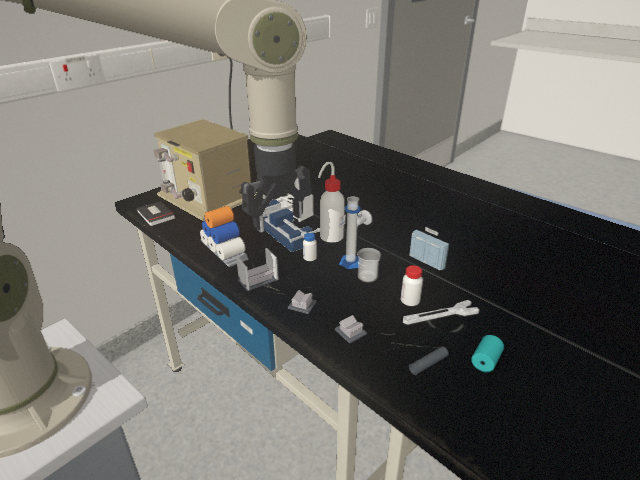

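move_arm --targets '[[[0,0,0,0],[0,0,0,0],[0,0,0,0]]]'

```text
clock: 28.18
position: [0.493, -0.1578, 0.195]
tool_rot: [-3.141, -0.0, 1.394]
force: [0.7, -0.5, 0.1]
opening: 0.0811
```

```bash
python3 - <<'E'
from rig import arm
print(arm.finish_job())
E
```

```text
the job is handed in; nothing more can be done
None
```

The pyramid is finished, and I handed the job in at about 28 s; the hand-in gives no verdict. I took the loose blue bar from the gauge across its diameter and laid it in rest_b. I then gripped it by its ends and saddled it into the gap, and set the orange bar, also held by its ends, on top.

**Last checks (pictures taken with the arm backed clear):**
- **Bar ends:** all six end holes lie flush within about 2 mm along the bars.
- **Spacing across the cradle:** about 44 mm between the whites and 45 mm between the two blues, with orange within about 1 mm of the middle.
- **Orange height:** the two views put its centre at 101 mm, against the expected 100.6 mm.
- **Bottles and beaker:** no visible change from the first pictures, apart from 15 changed pixels near the blue-capped bottle in the top view. I took these for the arm or its shadow, since the scene view showed none there.

**Disagreements:** the two cameras' sight lines missed each other by 2–3 mm, and both read about 2 mm too far in y compared with the arm. I corrected for this using the bars held in the gripper. Measuring the gap from the bar's silhouette in the scene view put it 2–4 mm off my other estimates, so I did not use that figure.

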